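# Clear the tea balance and share out the tins

## Robot

A 6-joint arm with a two-finger parallel gripper is mounted at the origin on the work surface. World frame = base frame: x ahead of the robot, y to its left, z up, the work surface at z = 0. Lengths are in m, angles in rad, forces in N, time in s.
With the tool pointing down it reaches from about 0.325 to 1 m from the base axis. Payload 5.1 kg.
Tool frame: the origin (TCP) lies midway between the tips of the shut fingers; the grasp point (between the pads) lies 19 mm behind it; z points along the fingers, y is the line along which they close (so a half turn about z gives the same grasp; the last joint's range is limited). The gripper opens to 85 mm and grips with 20 to 120 N. Pads are 22 mm wide; open, the fingers measure 114 mm over their backs; the gripper's body (76 mm by 85 mm) begins 54 mm behind the grasp point. The pads swing forward as they close: fully open they stand 13 mm farther back than shut.
Start: joints at [1.097, 0.124, 1.65, -0, 1.367, -0.083], TCP at [0.248, 0.601, 0.231] pointing down, gripper open.
Joint ranges: [-2.61, 2.61], [-1.02, 2.33], [0.03, 2.71], [-1.35, 4.49], [0.32, 2.68], [-2.91, 2.91]. Speed limits (rad/s): [2.57, 2.57, 3.14, 3.14, 3.14, 3.14].

## Interface

Orientations are given as a rotation vector (axis times angle).
In Python, from station import env gives the robot as it stands. The module is installed in compiled form; this text tells all that it offers.
- The arm moves only by the tool apply_moves, never from a script. Its argument "series" is a list of rows, each an object of numbers: "tx", "ty", "tz": the shift along the tool's x, y, z in m; "rx", "ry", "rz": the turn, a rotation vector about the tool's x, y, z in degrees; "grip": the finger opening in m, from 0 to 0.0854. A call has exactly 10 rows; each row shifts and turns the commanded pose from where the row before left it, along the tool's axes as they then stand; what a row does not reach is not made up. A row lasts 1/12 s, in which the tool goes at most 41.7 mm and 7.16 degrees, less where a joint would pass 70% of its speed; a pose out of reach is approached as far as the arm can. A call with a gripper value outside its range is refused whole. The fingers move at their own pace and stop on an object; the grip force is fixed at half the most. Time passes only in rows, so rows that do not move let the fingers close, or fill a call up. It gives the time, the measured TCP pose, the force, the opening and the grip force at its end, in the units of the state.
- env.get_obs(): the state, without advancing time (a new reading comes with each control period).
- env.camera(name): name is "scene" or "top" or "wrist"; returns (picture, depth): 384x512x3 uint8, blue, green, red; 384x512 float32, m along the optical axis (not along the pixel's ray), 0 where there is no reading.
- env.camera_model(name): a dict with "camera_matrix" (3x3 intrinsics, pixels), "world_from_camera" (4x4, takes a point from camera to world coordinates); the wrist camera has in their place "T_tool_cam" (4x4, takes a point from camera to tool coordinates, whose origin is the TCP and whose axes are the flange's). Camera axes: x right, y up, looking along -z (the intrinsics and any distortion apply to the point x, -y, -z); pixel columns grow to the right and rows downward; lengths in m; the calibration is good to about 2 mm. A picture is of the moment at which its call begins: read the wrist's pose just before it. camera_model takes no time and is no camera call.
- env.finish_job(): hands the job in; it is judged then, once.
The state is a dict: "time": time; "qpos": joint angles; "dq": joint speeds; "joint_efforts": joint torques, N m; "tool_pos": TCP position; "ee_rot": TCP orientation; "wrist_force": force on the tool from outside, world axes, zero at the start; "moment": the same for the moment, N m; "finger_gap": opening from 0.0 (shut) to 1.0 (fully open); "grip_force": force on a finger pad.
Only numpy, scipy, OpenCV 4.12 (cv2) and the standard library are available. Lean on these libraries where they do the work, as an engineer would, in place of code of your own. Each camera call takes 0.05 s, during which the arm holds its last target. There are 200 camera calls.

## Task

Clear the two-pan balance and use it to share out the sugar tins into two equal portions: hang the mug by its handle on the hook of the stand, stand every tea glass that was left in a pan upright on the green tray, and get all the tins, the big blue ones and the small yellow ones from the turntable and the pans, standing upright in the two pans, divided so that the balance comes to rest level. Leave the sugar pot, the spoons and the other tea glasses where they are.

Things in the scene. Friction and masses are not known exactly. Their poses are not given: they have to be found in the camera images.
- scale: two-pan kitchen balance, fixed; origin at table height under its middle; y axis from the right pan to the left pan, x along the pans. Pans are 110 mm to either side, stay horizontal and one rises as the other sinks; their floors are 85 mm above the table when level. A red pointer between them (tip 135 mm above the table) leans when it is not level.
- pan_left (a joint): height of the left pan above its level position, m, -0.008 to 0.008; 0 when the balance is level. The heavier pan sinks: about 4 mm for each 80 g of difference, up to the stops (the right pan always moves as far the other way); where on a pan a thing stands makes no difference.
- pan_left_c (a point): left pan of the balance, a steel tray 290 mm long (x of the balance) by 140 mm wide (y), with a 10 mm high rim, 3 mm thick; the point is the middle of its floor (top face), at its present height, axes as the balance's
- pan_right_c (a point): right pan of the balance, a steel tray 290 mm long (x of the balance) by 140 mm wide (y), with a 10 mm high rim, 3 mm thick; the point is the middle of its floor (top face), at its present height, axes as the balance's
- turntable: round wooden turntable, 300 mm across, top 30 mm above the table; it does not turn (fixed); origin at table height under its middle
- stand: dark steel mug stand, fixed: round foot 100 mm across, post 16 mm thick and 230 mm high, one hook: a level 8 mm bar 200 mm above the table that runs from the post along the stand's -x axis to 85 mm, then turns up 16 mm over its last 10 mm; origin at table height under the post
- hook_bar (a point): point on the centre line of the hook's level bar, 45 mm out from the post axis, 200 mm above the table
- tray: green serving tray fixed to the counter, 200 mm (x) by 300 mm (y), 18 mm high with walls 5 mm thick and a 5 mm floor; origin at table height under its middle
- mug: white mug, 64 mm across and 85 mm high, about 220 g, left standing in a pan; origin at the middle of its underside, z up; the handle sticks out along its +y axis to 74 mm from the mug's axis
- mug_handle (a point): middle of the opening in the mug's handle, 49 mm out from the mug's axis and 45 mm above its underside; the opening is about 32 mm wide and 40 mm high, seen along the mug's x axis
- tin1: big round blue tin with a steel band, closed, 52 mm across, 50 mm high, 160 g (twice a small tin, within 2 percent); origin at the middle of its underside; may be absent
- tin2: big round blue tin with a steel band, closed, 52 mm across, 50 mm high, 160 g (twice a small tin, within 2 percent); origin at the middle of its underside; may be absent
- tin3: big round blue tin with a steel band, closed, 52 mm across, 50 mm high, 160 g (twice a small tin, within 2 percent); origin at the middle of its underside; may be absent
- tin4: big round blue tin with a steel band, closed, 52 mm across, 50 mm high, 160 g (twice a small tin, within 2 percent); origin at the middle of its underside; may be absent
- tin5: big round blue tin with a steel band, closed, 52 mm across, 50 mm high, 160 g (twice a small tin, within 2 percent); origin at the middle of its underside; may be absent
- small1: small round yellow tin with a brass band, closed, 40 mm across, 42 mm high, 80 g (half a big tin, within 2 percent); origin at the middle of its underside
- small2: small round yellow tin with a brass band, closed, 40 mm across, 42 mm high, 80 g (half a big tin, within 2 percent); origin at the middle of its underside
- glass1: thin-waisted tea glass, 88 mm high, 52 mm across at the rim (the top 28 mm are the widest part), waist 37 mm, foot 47 mm, 120 g; origin at the middle of its underside; standing in a pan at the start; may be absent
- glass2: thin-waisted tea glass, 88 mm high, 52 mm across at the rim (the top 28 mm are the widest part), waist 37 mm, foot 47 mm, 120 g; origin at the middle of its underside; standing in a pan at the start; may be absent
- glass3: thin-waisted tea glass, 88 mm high, 52 mm across at the rim (the top 28 mm are the widest part), waist 37 mm, foot 47 mm, 120 g; origin at the middle of its underside; already standing on the green tray; leave alone
- glass4: thin-waisted tea glass, 88 mm high, 52 mm across at the rim (the top 28 mm are the widest part), waist 37 mm, foot 47 mm, 120 g; origin at the middle of its underside; standing on the counter between turntable and balance, at the back; leave alone
- sugar_pot: blue ceramic sugar pot with a screwed-on lid, 56 mm across, 64 mm high with its knob, in the middle of the turntable; origin at the middle of its underside; leave alone
- spoon1: stainless teaspoon 140 mm long lying on the counter; leave alone
- spoon2: stainless teaspoon 140 mm long lying on the counter; leave alone

How it is judged:
At the end, for the whole second after the job is handed in: All tins present stand upright (within 7 deg) and still in the pans; both pans rest within 3 mm of level; the glasses that started in a pan stand upright (within 7 deg) on the tray; the mug hangs still from the hook by its handle, which is within 60 mm of the bar's middle point (((x of tin1 in the frame of pan_left_c between -0.145 and 0.145 m and y of tin1 in the frame of pan_left_c between -0.07 and 0.07 m and z of tin1 in the frame of pan_left_c between -0.004 and 0.008 m) or (x of tin1 in the frame of pan_right_c between -0.145 and 0.145 m and y of tin1 in the frame of pan_right_c between -0.07 and 0.07 m and z of tin1 in the frame of pan_right_c between -0.004 and 0.008 m)) and angle between each of tin1, tin2, tin3, tin4, tin5, small1, small2, glass1, glass2's own z axis and vertical below 0.12 rad and linear speed of each of tin1, tin2, tin3, tin4, tin5, small1, small2, glass1, glass2 below 0.02 m/s and ((x of tin2 in the frame of pan_left_c between -0.145 and 0.145 m and y of tin2 in the frame of pan_left_c between -0.07 and 0.07 m and z of tin2 in the frame of pan_left_c between -0.004 and 0.008 m) or (x of tin2 in the frame of pan_right_c between -0.145 and 0.145 m and y of tin2 in the frame of pan_right_c between -0.07 and 0.07 m and z of tin2 in the frame of pan_right_c between -0.004 and 0.008 m)) and ((x of tin3 in the frame of pan_left_c between -0.145 and 0.145 m and y of tin3 in the frame of pan_left_c between -0.07 and 0.07 m and z of tin3 in the frame of pan_left_c between -0.004 and 0.008 m) or (x of tin3 in the frame of pan_right_c between -0.145 and 0.145 m and y of tin3 in the frame of pan_right_c between -0.07 and 0.07 m and z of tin3 in the frame of pan_right_c between -0.004 and 0.008 m)) and ((x of tin4 in the frame of pan_left_c between -0.145 and 0.145 m and y of tin4 in the frame of pan_left_c between -0.07 and 0.07 m and z of tin4 in the frame of pan_left_c between -0.004 and 0.008 m) or (x of tin4 in the frame of pan_right_c between -0.145 and 0.145 m and y of tin4 in the frame of pan_right_c between -0.07 and 0.07 m and z of tin4 in the frame of pan_right_c between -0.004 and 0.008 m)) and ((x of tin5 in the frame of pan_left_c between -0.145 and 0.145 m and y of tin5 in the frame of pan_left_c between -0.07 and 0.07 m and z of tin5 in the frame of pan_left_c between -0.004 and 0.008 m) or (x of tin5 in the frame of pan_right_c between -0.145 and 0.145 m and y of tin5 in the frame of pan_right_c between -0.07 and 0.07 m and z of tin5 in the frame of pan_right_c between -0.004 and 0.008 m)) and ((x of small1 in the frame of pan_left_c between -0.145 and 0.145 m and y of small1 in the frame of pan_left_c between -0.07 and 0.07 m and z of small1 in the frame of pan_left_c between -0.004 and 0.008 m) or (x of small1 in the frame of pan_right_c between -0.145 and 0.145 m and y of small1 in the frame of pan_right_c between -0.07 and 0.07 m and z of small1 in the frame of pan_right_c between -0.004 and 0.008 m)) and ((x of small2 in the frame of pan_left_c between -0.145 and 0.145 m and y of small2 in the frame of pan_left_c between -0.07 and 0.07 m and z of small2 in the frame of pan_left_c between -0.004 and 0.008 m) or (x of small2 in the frame of pan_right_c between -0.145 and 0.145 m and y of small2 in the frame of pan_right_c between -0.07 and 0.07 m and z of small2 in the frame of pan_right_c between -0.004 and 0.008 m)) and x of glass1 in the frame of tray between -0.1 and 0.1 m and y of glass1 in the frame of tray between -0.15 and 0.15 m and z of glass1 in the frame of tray between -0.002 and 0.012 m and x of glass2 in the frame of tray between -0.1 and 0.1 m and y of glass2 in the frame of tray between -0.15 and 0.15 m and z of glass2 in the frame of tray between -0.002 and 0.012 m and distance between mug_handle and hook_bar below 0.06 m and height (world z) of mug above 0.06 m and contact force between mug and stand above 0.8 N and linear speed of mug below 0.05 m/s and value of joint pan_left between -0.003 and 0.003 m and velocity of joint pan_left between -0.01 and 0.01 m/s); the robot touches nothing.
It fails at once if a bystander (sugar pot, spoon, or a tea glass that was not in a pan) moved more than 40 mm (distance of any of glass3, glass4, sugar_pot, spoon1, spoon2 from where it was at the start of the episode above 0.04 m).
Of tin1, tin2, tin3, tin4, tin5 only 3 to 5 are there at a start; the rules pass over those that are not, and their reading is None.
Of glass1, glass2 only 1 to 2 are there at a start; the rules pass over those that are not, and their reading is None.
At some moment in a run one of tin3, tin4, tin5, small1, small2 may be knocked a few centimetres aside while the robot is not near it.
It also fails if it takes over 210 s, if anything falls off the work surface, if the arm or the gripper's body presses on something with over 40 N, if the wrist force passes 120 N, or if a joint passes its speed limit or range.

## Working session

There is one attempt and no reset: what is moved stays moved. The work goes in short steps, Python scripts to look and compute and a tool call to move; the robot and the scene stay as the last step left them, time stands still between calls to the robot, and variables do not carry over. Pictures are saved under pics/ and viewed, at most 14 in all, crops included, and the job is handed in when it is done.

Besides the shell and the picture viewer there is one more tool, called after "Emit:" as name(argument=value, ...), one argument or row to a line, values as JSON. apply_moves: Moves the arm, as the interface text tells. Its arguments: {"type":"object","properties":{"series":{"type":"array"}},"required":["series"]}

```bash
mkdir -p pics
python3 - <<'E'
from station import env
import cv2, numpy as np
o=env.get_obs(); print({k:np.round(v,3).tolist() for k,v in o.items()})
for n in("scene","top"):
    im,d=env.camera(n); cv2.imwrite(f"pics/{n}0.png",im); np.save(f"pics/{n}0.npy",d)
    m=env.camera_model(n); print(n,{k:np.round(v,3).tolist() for k,v in m.items()})
print({k:np.round(v,4).tolist() for k,v in env.camera_model("wrist").items()})
E
```

```text
{'time': 0.0, 'qpos': [1.097, 0.124, 1.652, 0.0, 1.367, -0.083], 'dq': [-0.001, -0.0, -0.002, -0.0, -0.0, 0.001], 'joint_efforts': [-0.001, -42.363, -36.544, -0.0, 0.007, 0.0], 'tool_pos': [0.247, 0.6, 0.23], 'ee_rot': [-0.61, -3.081, 0.003], 'wrist_force': [0.101, 0.455, 0.427], 'moment': [-0.036, 0.016, 0.002], 'grip_force': 0.0, 'finger_gap': 1.003}
scene {'camera_matrix': [[462.703, 0.0, 261.398], [0.0, 462.703, 191.937], [0.0, 0.0, 1.0]], 'world_from_camera': [[0.812, -0.473, 0.342, 1.014], [0.584, 0.653, -0.482, -0.635], [0.004, 0.591, 0.806, 1.225], [0.0, 0.0, 0.0, 1.0]]}
top {'camera_matrix': [[402.647, 0.0, 256.151], [0.0, 402.647, 195.004], [0.0, 0.0, 1.0]], 'world_from_camera': [[-0.002, 0.998, -0.057, 0.483], [-1.0, -0.003, -0.013, 0.014], [-0.013, 0.057, 0.998, 1.354], [0.0, 0.0, 0.0, 1.0]]}
{'camera_matrix': [[277.9948, 0.0, 257.657], [0.0, 277.9948, 192.1403], [0.0, 0.0, 1.0]], 'T_tool_cam': [[0.0009, 0.948, 0.3183, 0.0807], [1.0, -0.0008, -0.0002, 0.0002], [0.0, 0.3183, -0.948, -0.1419], [0.0, 0.0, 0.0, 1.0]]}
```

View pics/top0.png

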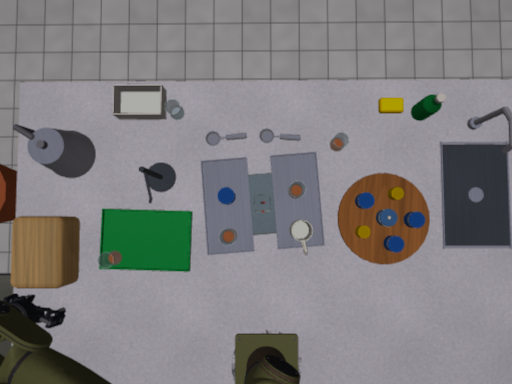

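View pics/scene0.png

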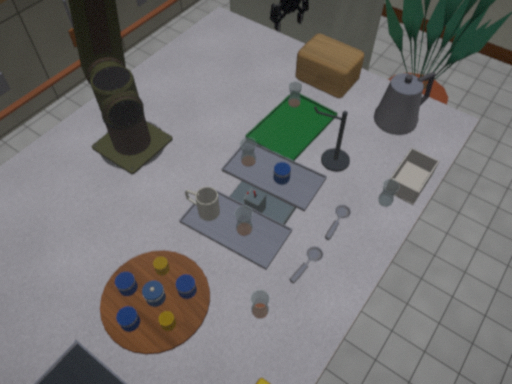

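The top view shows the left pan with a blue tin (227,196) and a glass (229,237). The right pan holds a glass (297,190) and the mug (301,230), with its handle toward the robot. On the turntable are 3 blue tins at (365,200), (415,219) and (394,243), 2 yellow tins at (397,193) and (363,231), and the pot at (387,217). The stand's foot is at (160,178) and its hook runs down the image (−x). That makes 4 big tins and 2 small ones, so each pan gets 2 big and 1 small.

```bash
cat > h.py <<'E'
import cv2, numpy as np
from station import env
from scipy.spatial.transform import Rotation as R
def cloud(n,d,T=None):
    m=env.camera_model(n); K=np.array(m["camera_matrix"])
    W=np.array(m["world_from_camera"]) if T is None else T@np.array(m["T_tool_cam"])
    v,u=np.mgrid[:384,:512]
    P=np.stack([(u-K[0,2])/K[0,0]*d,-(v-K[1,2])/K[1,1]*d,-d],-1)
    P=P@W[:3,:3].T+W[:3,3]; P[d<=0]=np.nan; return P
def tool():
    o=env.get_obs(); T=np.eye(4); T[:3,:3]=R.from_rotvec(o["ee_rot"]).as_matrix(); T[:3,3]=o["tool_pos"]; return T,o
HSV={"blue":((100,120,60),(125,255,255)),"yellow":((20,120,120),(32,255,255))}
def blobs(im,P,lo,hi,zr=None,amin=25):
    m=cv2.inRange(cv2.cvtColor(im,cv2.COLOR_BGR2HSV),lo,hi)
    if zr: m[~((P[...,2]>zr[0])&(P[...,2]<zr[1]))]=0
    n,l,s,c=cv2.connectedComponentsWithStats(m); out=[]
    for i in range(1,n):
        if s[i,4]<amin: continue
        Q=P[(l==i)&np.isfinite(P[...,2])]; 
        zt=np.percentile(Q[:,2],90); Q=Q[Q[:,2]>zt-.006]
        (cx,cy),r=cv2.minEnclosingCircle(Q[:,:2].astype(np.float32))
        out.append((c[i].round(),s[i,4],np.round([cx,cy,zt,r],4)))
    return out
E
python3 - <<'E'
from h import *
for n in("top","scene"):
    im=cv2.imread(f"pics/{n}0.png"); P=cloud(n,np.load(f"pics/{n}0.npy"))
    for k,(lo,hi) in HSV.items():
        for b in blobs(im,P,lo,hi): print(n,k,*b)
    # generic height clusters
    if n=="top":
        np.set_printoptions(suppress=True,precision=3)
        print("table z",np.nanmedian(P[290:320,300:400,2]), P[300,320])
        for nm,(u0,u1,v0,v1,z0,z1) in dict(stand=(130,180,150,210,.15,.26),mug=(285,325,215,260,.11,.22),glL=(215,245,225,250,.13,.22),glR=(285,310,178,203,.13,.22),glTray=(95,125,245,272,.06,.13),gl4=(328,350,130,155,.05,.13),pot=(375,400,205,230,.06,.13)).items():
            sub=P[v0:v1,u0:u1].reshape(-1,3); q=sub[(sub[:,2]>z0)&(sub[:,2]<z1)]
            print(nm,len(q),q.min(0) if len(q) else'',q.max(0) if len(q) else'',q.mean(0) if len(q) else'')
        for nm,px in dict(Lpan=[(202,160),(247,157),(208,255),(254,252)],Rpan=[(271,155),(316,152),(277,250),(323,247)],tray=[(103,209),(193,210),(99,269),(190,271)],tt=[(384,174),(384,264),(339,218),(429,218)],foot=[(160,178)]).items():
            for u,v in px: print(nm,(u,v),P[v,u])
        print("Lfloor",P[170:180,212:225,2].mean(),P[215:225,212:225,2].mean(),"R",P[165:175,280:290].mean((0,1)),P[165:175,300:310].mean((0,1)))
E
```

```text
top blue [226. 195.] 220 [0.551  0.1217 0.1417 0.0252]
top blue [365. 200.] 205 [ 0.5385 -0.3146  0.0839  0.0246]
top blue [388. 217.] 197 [ 0.485  -0.3818  0.0893  0.0259]
top blue [415. 219.] 216 [ 0.4779 -0.4728  0.0829  0.0253]
top blue [395. 243.] 223 [ 0.4009 -0.405   0.0838  0.0254]
top yellow [391. 104.] 322 [ 0.8595 -0.4199  0.0332  0.0402]
top yellow [397. 193.] 123 [ 0.5616 -0.4175  0.0758  0.0194]
top yellow [364. 231.] 128 [ 0.4392 -0.3096  0.0755  0.0192]
table z 0.00016920970353861975 [ 0.213 -0.178  0.005]
stand 154 [0.526 0.327 0.152] [0.629 0.359 0.234] [0.591 0.344 0.206]
mug 188 [ 0.372 -0.135  0.11 ] [ 0.477 -0.073  0.171] [ 0.432 -0.109  0.151]
glL 155 [0.405 0.091 0.132] [0.451 0.139 0.182] [0.426 0.118 0.163]
glR 145 [ 0.545 -0.117  0.13 ] [ 0.592 -0.067  0.173] [ 0.571 -0.095  0.157]
glTray 153 [0.328 0.478 0.061] [0.378 0.527 0.096] [0.35  0.508 0.081]
gl4 136 [ 0.703 -0.264  0.05 ] [ 0.755 -0.215  0.092] [ 0.735 -0.245  0.074]
pot 277 [ 0.457 -0.412  0.06 ] [ 0.511 -0.356  0.097] [ 0.484 -0.382  0.085]
Lpan (202, 160) [ 0.68   0.216 -0.002]
Lpan (247, 157) 
[... 462 characters left out ...]
4]
tt (339, 218) [ 0.483 -0.24   0.028]
tt (429, 218) [ 0.482 -0.533  0.029]
foot (160, 178) [0.615 0.348 0.036]
Lfloor 0.08863343923003664 nan R [ 0.637 -0.059  0.081] [ 0.637 -0.123  0.082]
scene blue [282. 169.] 155 [0.552 0.122 0.143 0.024]
scene blue [279. 180.] 30 [0.553 0.103 0.116 0.012]
scene blue [124. 280.] 231 [ 0.402 -0.406  0.084  0.025]
scene blue [185. 283.] 233 [ 0.537 -0.316  0.083  0.024]
scene blue [152. 290.] 199 [ 0.485 -0.384  0.089  0.025]
scene blue [126. 316.] 276 [ 0.476 -0.473  0.083  0.025]
scene yellow [160. 262.] 129 [ 0.438 -0.308  0.076  0.02 ]
scene yellow [166. 318.] 164 [ 0.559 -0.415  0.076  0.019]
scene yellow [262. 381.] 46 [ 0.848 -0.393  0.032  0.015]
```

Run:
```python
import cv2,numpy as np
a=cv2.imread("pics/top0.png"); b=cv2.imread("pics/scene0.png")
x=cv2.resize(a[140:275,90:330],None,fx=3.2,fy=3.2,interpolation=cv2.INTER_CUBIC)
cv2.imwrite("pics/c1.png",x); print(x.shape)
```

```text
(432, 768, 3)
```

View pics/c1.png

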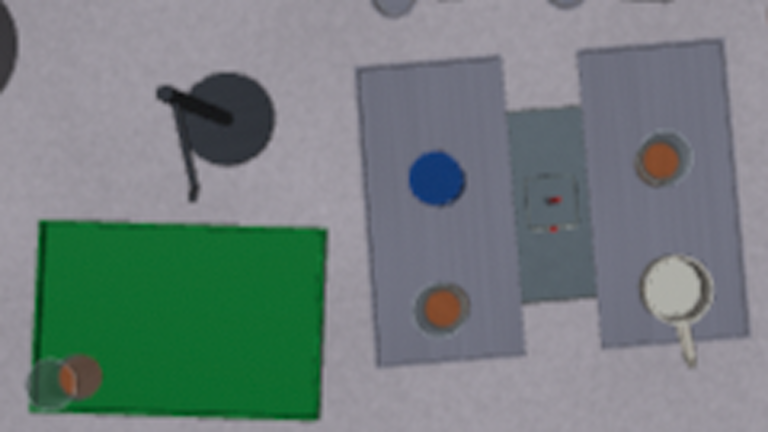

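Run:
```python
from h import *
from scipy.optimize import least_squares
np.set_printoptions(suppress=True,precision=4)
for n,(us,uh) in dict(top=((285,325,212,262),(130,182,150,212)),scene=((183,225,180,225),(310,350,95,175))).items():
    P=cloud(n,np.load(f"pics/{n}0.npy")); 
    q=P[us[2]:us[3],us[0]:us[1]].reshape(-1,3); rim=q[(q[:,2]>.157)&(q[:,2]<.175)&(np.hypot(q[:,0]-.445,q[:,1]+.104)<.045)]
    r=least_squares(lambda p:np.hypot(rim[:,0]-p[0],rim[:,1]-p[1])-.031,[.445,-.104],loss="soft_l1",f_scale=.002)
    c=r.x; hd=q[(q[:,2]>.09)&(q[:,2]<.165)]; d=np.hypot(hd[:,0]-c[0],hd[:,1]-c[1]); hd=hd[(d>.04)&(d<.085)]
    v=hd[:,:2].mean(0)-c; print(n,"mug",c,len(rim),"handle pts",len(hd),hd.mean(0),"ang",np.degrees(np.arctan2(v[1],v[0])))
    s=P[uh[2]:uh[3],uh[0]:uh[1]].reshape(-1,3); b=s[(s[:,2]>.188)&(s[:,2]<.222)&(np.hypot(s[:,0]-.615,s[:,1]-.345)>.018)&(np.hypot(s[:,0]-.6,s[:,1]-.34)<.11)]
    vx,vy,x0,y0=cv2.fitLine(b[:,:2].astype(np.float32),cv2.DIST_HUBER,0,.01,.01).ravel()
    print("bar",len(b),"dir",vx,vy,"ang",np.degrees(np.arctan2(vy,vx)),"at",x0,y0,"ends",b[b[:,0].argmin()],b[b[:,0].argmax()],"z",np.median(b[:,2]))
    p=s[(s[:,2]>.08)&(s[:,2]<.19)&(np.hypot(s[:,0]-.615,s[:,1]-.345)<.03)]; print("post",len(p),p.mean(0)); t=s[s[:,2]>.224]; print("top",len(t),t.mean(0))
    f=s[(s[:,2]>.006)&(s[:,2]<.03)&(np.hypot(s[:,0]-.615,s[:,1]-.345)<.07)]; print("foot",f.min(0),f.max(0))
m=env.camera_model("top");K=m["camera_matrix"];W=np.array(m["world_from_camera"])
for nm,z,pts in(("L",.096,[(358,68),(500,57),(525,355),(378,366)]),("R",.091,[(578,50),(722,40),(748,336),(602,348)])):
    X=[]
    for u,v in pts:
        u=90+u/3.2;v=140+v/3.2; d=np.array([(u-K[0][2])/K[0][0],-(v-K[1][2])/K[1][1],-1]); d=W[:3,:3]@d; X.append((W[:3,3]+d*(z-W[2,3])/d[2])[:2])
    print(nm,np.array(X).round(3).tolist(),"c",np.mean(X,0))
T,o=tool(); print(T)
```

```text
top mug [ 0.4454 -0.1045] 83 handle pts 101 [ 0.4086 -0.1326  0.1148] ang -142.58090187449864
bar 71 dir 0.96813 0.25044817 ang 14.504034 at 0.5657995 0.33825567 ends [0.5262 0.3304 0.2161] [0.596  0.3439 0.2021] z 0.20418892371694009
post 54 [0.6191 0.3472 0.1385]
top 28 [0.6211 0.3515 0.23  ]
foot [0.5576 0.2882 0.0061] [0.6796 0.4097 0.0251]
scene mug [ 0.4446 -0.1024] 146 handle pts 110 [ 0.3954 -0.1142  0.1194] ang -166.4796165437015
bar 65 dir 0.97025496 0.24208538 ang 14.009653 at 0.5593871 0.33979902 ends [0.5252 0.3331 0.2188] [0.5947 0.3551 0.1982] z 0.20274710174026178
post 120 [0.6223 0.3509 0.1371]
top 21 [0.6217 0.3531 0.229 ]
foot [0.5523 0.2843 0.006 ] [0.6707 0.4105 0.0299]
L [[0.662, 0.202], [0.672, 0.062], [0.381, 0.037], [0.371, 0.18]] c [0.5216 0.1202]
R [[0.68, -0.015], [0.689, -0.157], [0.399, -0.18], [0.387, -0.037]] c [ 0.5389 -0.0974]
[[-0.9246  0.381  -0.0008  0.2474]
 [ 0.381   0.9246 -0.0016  0.6005]
 [ 0.0001 -0.0018 -1.      0.2302]
 [ 0.      0.      0.      1.    ]]
```

Emit:
apply_moves(
  series=[
    {"rz": -5.6},
    {"rz": -5.6},
    {"rz": -5.6},
    {"rz": -5.6},
    {"tx": -0.013,"ty": -0.035},
    {"tx": -0.013,"ty": -0.035},
    {"tx": -0.013,"ty": -0.035},
    {"tx": -0.013,"ty": -0.035},
    {"tx": -0.013,"ty": -0.035},
    {"tx": -0.013,"ty": -0.035},
  ],
)

```text
validation failed for argument at $.se...
```

Emit:
apply_moves(
  series=[
    {"tx": -0.013,"ty": -0.035,"grip": 0.075},
    {"tx": -0.013,"ty": -0.035,"grip": 0.075},
    {"tx": -0.013,"ty": -0.035,"grip": 0.075},
    {"tx": -0.013,"ty": -0.035,"grip": 0.075},
    {"tx": -0.013,"ty": -0.035,"grip": 0.075},
    {"tx": -0.013,"ty": -0.035,"grip": 0.075},
    {"tx": -0.013,"ty": -0.035,"grip": 0.075},
    {"grip": 0.075},
    {"grip": 0.075},
    {"grip": 0.075},
  ],
)

```text
validation failed for argument at $.se...
```

Emit:
apply_moves(
  series=[
    {"tx": 0,"ty": 0,"tz": 0,"rx": 0,"ry": 0,"rz": -5.6,"grip": 0.085},
    {"tx": 0,"ty": 0,"tz": 0,"rx": 0,"ry": 0,"rz": -5.6,"grip": 0.085},
    {"tx": 0,"ty": 0,"tz": 0,"rx": 0,"ry": 0,"rz": -5.6,"grip": 0.085},
    {"tx": 0,"ty": 0,"tz": 0,"rx": 0,"ry": 0,"rz": -5.6,"grip": 0.085},
    {"tx": -0.013,"ty": -0.035,"tz": 0,"rx": 0,"ry": 0,"rz": 0,"grip": 0.085},
    {"tx": -0.013,"ty": -0.035,"tz": 0,"rx": 0,"ry": 0,"rz": 0,"grip": 0.085},
    {"tx": -0.013,"ty": -0.035,"tz": 0,"rx": 0,"ry": 0,"rz": 0,"grip": 0.085},
    {"tx": -0.013,"ty": -0.035,"tz": 0,"rx": 0,"ry": 0,"rz": 0,"grip": 0.085},
    {"tx": -0.013,"ty": -0.035,"tz": 0,"rx": 0,"ry": 0,"rz": 0,"grip": 0.085},
    {"tx": -0.013,"ty": -0.035,"tz": 0,"rx": 0,"ry": 0,"rz": 0,"grip": 0.085},
  ],
)

```text
time: 0.93
tool_pos: [0.3256, 0.3891, 0.2307]
ee_rot: [0.001, -3.141, 0.001]
wrist_force: [1.8, -0.4, 0.9]
finger_gap: 0.995
grip_force: 0.0
```

Emit:
apply_moves(
  series=[
    {"tx": -0.0128,"ty": -0.0343,"tz": 0,"rx": 0,"ry": 0,"rz": 0,"grip": 0.075},
    {"tx": -0.0128,"ty": -0.0343,"tz": 0,"rx": 0,"ry": 0,"rz": 0,"grip": 0.075},
    {"tx": -0.0128,"ty": -0.0343,"tz": 0,"rx": 0,"ry": 0,"rz": 0,"grip": 0.075},
    {"tx": -0.0128,"ty": -0.0343,"tz": 0,"rx": 0,"ry": 0,"rz": 0,"grip": 0.075},
    {"tx": -0.0128,"ty": -0.0343,"tz": 0,"rx": 0,"ry": 0,"rz": 0,"grip": 0.075},
    {"tx": -0.0128,"ty": -0.0343,"tz": 0,"rx": 0,"ry": 0,"rz": 0,"grip": 0.075},
    {"tx": -0.0128,"ty": -0.0343,"tz": 0,"rx": 0,"ry": 0,"rz": 0,"grip": 0.075},
    {"tx": -0.0128,"ty": -0.0343,"tz": 0,"rx": 0,"ry": 0,"rz": 0,"grip": 0.075},
    {"tx": 0,"ty": 0,"tz": 0,"rx": 0,"ry": 0,"rz": 0,"grip": 0.075},
    {"tx": 0,"ty": 0,"tz": 0,"rx": 0,"ry": 0,"rz": 0,"grip": 0.075},
  ],
)

```text
time: 1.77
tool_pos: [0.4282, 0.1151, 0.2309]
ee_rot: [-0.006, -3.141, -0.0]
wrist_force: [-0.1, 0.8, -0.4]
finger_gap: 0.883
grip_force: 0.0
```

Emit:
apply_moves(
  series=[
    {"tx": 0,"ty": 0,"tz": 0.022,"rx": 0,"ry": 0,"rz": 0,"grip": 0.075},
    {"tx": 0,"ty": 0,"tz": 0.022,"rx": 0,"ry": 0,"rz": 0,"grip": 0.075},
    {"tx": 0,"ty": 0,"tz": 0.022,"rx": 0,"ry": 0,"rz": 0,"grip": 0.075},
    {"tx": 0,"ty": 0,"tz": 0.022,"rx": 0,"ry": 0,"rz": 0,"grip": 0.075},
    {"tx": 0,"ty": 0,"tz": 0,"rx": 0,"ry": 0,"rz": 0,"grip": 0.04},
    {"tx": 0,"ty": 0,"tz": 0,"rx": 0,"ry": 0,"rz": 0,"grip": 0.04},
    {"tx": 0,"ty": 0,"tz": 0,"rx": 0,"ry": 0,"rz": 0,"grip": 0.04},
    {"tx": 0,"ty": 0,"tz": 0,"rx": 0,"ry": 0,"rz": 0,"grip": 0.04},
    {"tx": 0,"ty": 0,"tz": 0,"rx": 0,"ry": 0,"rz": 0,"grip": 0.04},
    {"tx": 0,"ty": 0,"tz": 0,"rx": 0,"ry": 0,"rz": 0,"grip": 0.04},
  ],
)

```text
time: 2.6
tool_pos: [0.429, 0.117, 0.1448]
ee_rot: [-0.0, 3.139, 0.001]
wrist_force: [0.9, 0.8, -1.2]
finger_gap: 0.582
grip_force: 62.2
```

Emit:
apply_moves(
  series=[
    {"tx": 0,"ty": 0,"tz": -0.035,"rx": 0,"ry": 0,"rz": 0,"grip": 0.04},
    {"tx": 0,"ty": 0,"tz": -0.035,"rx": 0,"ry": 0,"rz": 0,"grip": 0.04},
    {"tx": 0.0074,"ty": 0.0354,"tz": 0,"rx": 0,"ry": 0,"rz": 0,"grip": 0.04},
    {"tx": 0.0074,"ty": 0.0354,"tz": 0,"rx": 0,"ry": 0,"rz": 0,"grip": 0.04},
    {"tx": 0.0074,"ty": 0.0354,"tz": 0,"rx": 0,"ry": 0,"rz": 0,"grip": 0.04},
    {"tx": 0.0074,"ty": 0.0354,"tz": 0,"rx": 0,"ry": 0,"rz": 0,"grip": 0.04},
    {"tx": 0.0074,"ty": 0.0354,"tz": 0,"rx": 0,"ry": 0,"rz": 0,"grip": 0.04},
    {"tx": 0.0074,"ty": 0.0354,"tz": 0,"rx": 0,"ry": 0,"rz": 0,"grip": 0.04},
    {"tx": 0.0074,"ty": 0.0354,"tz": 0,"rx": 0,"ry": 0,"rz": 0,"grip": 0.04},
    {"tx": 0.0074,"ty": 0.0354,"tz": 0,"rx": 0,"ry": 0,"rz": 0,"grip": 0.04},
  ],
)

```text
time: 3.43
tool_pos: [0.3683, 0.4016, 0.2138]
ee_rot: [-0.0, 3.141, 0.001]
wrist_force: [0.7, -0.5, -0.1]
finger_gap: 0.578
grip_force: 62.9
```

Emit:
apply_moves(
  series=[
    {"tx": 0,"ty": 0,"tz": 0.03,"rx": 0,"ry": 0,"rz": 0,"grip": 0.04},
    {"tx": 0,"ty": 0,"tz": 0.03,"rx": 0,"ry": 0,"rz": 0,"grip": 0.04},
    {"tx": 0,"ty": 0,"tz": 0.03,"rx": 0,"ry": 0,"rz": 0,"grip": 0.04},
    {"tx": 0,"ty": 0,"tz": 0.03,"rx": 0,"ry": 0,"rz": 0,"grip": 0.04},
    {"tx": 0,"ty": 0,"tz": 0.015,"rx": 0,"ry": 0,"rz": 0,"grip": 0.04},
    {"tx": 0,"ty": 0,"tz": 0.008,"rx": 0,"ry": 0,"rz": 0,"grip": 0.04},
    {"tx": 0,"ty": 0,"tz": 0.007,"rx": 0,"ry": 0,"rz": 0,"grip": 0.04},
    {"tx": 0,"ty": 0,"tz": 0,"rx": 0,"ry": 0,"rz": 0,"grip": 0.04},
    {"tx": 0,"ty": 0,"tz": 0,"rx": 0,"ry": 0,"rz": 0,"grip": 0.04},
    {"tx": 0,"ty": 0,"tz": 0,"rx": 0,"ry": 0,"rz": 0,"grip": 0.04},
  ],
)

```text
time: 4.27
tool_pos: [0.3699, 0.4007, 0.0651]
ee_rot: [-0.0, 3.139, 0.003]
wrist_force: [0.4, 0.6, -0.6]
finger_gap: 0.581
grip_force: 63.0
```

Emit:
apply_moves(
  series=[
    {"tx": 0,"ty": 0,"tz": 0.003,"rx": 0,"ry": 0,"rz": 0,"grip": 0.04},
    {"tx": 0,"ty": 0,"tz": 0,"rx": 0,"ry": 0,"rz": 0,"grip": 0.075},
    {"tx": 0,"ty": 0,"tz": 0,"rx": 0,"ry": 0,"rz": 0,"grip": 0.075},
    {"tx": 0,"ty": 0,"tz": 0,"rx": 0,"ry": 0,"rz": 0,"grip": 0.075},
    {"tx": 0,"ty": 0,"tz": 0,"rx": 0,"ry": 0,"rz": 0,"grip": 0.075},
    {"tx": 0,"ty": 0,"tz": -0.033,"rx": 0,"ry": 0,"rz": 0,"grip": 0.075},
    {"tx": 0,"ty": 0,"tz": -0.033,"rx": 0,"ry": 0,"rz": 0,"grip": 0.075},
    {"tx": 0,"ty": 0,"tz": -0.033,"rx": 0,"ry": 0,"rz": 0,"grip": 0.075},
    {"tx": 0,"ty": 0,"tz": -0.033,"rx": 0,"ry": 0,"rz": 0,"grip": 0.075},
    {"tx": 0,"ty": 0,"tz": -0.033,"rx": 0,"ry": 0,"rz": 0,"grip": 0.075},
  ],
)

```text
time: 5.1
tool_pos: [0.3687, 0.3996, 0.2271]
ee_rot: [-0.0, 3.141, 0.0]
wrist_force: [0.9, 0.7, 0.5]
finger_gap: 0.876
grip_force: 0.0
```

Emit:
apply_moves(
  series=[
    {"tx": -0.0142,"ty": -0.0352,"tz": 0,"rx": 0,"ry": 0,"rz": 0,"grip": 0.075},
    {"tx": -0.0142,"ty": -0.0352,"tz": 0,"rx": 0,"ry": 0,"rz": 0,"grip": 0.075},
    {"tx": -0.0142,"ty": -0.0352,"tz": 0,"rx": 0,"ry": 0,"rz": 0,"grip": 0.075},
    {"tx": -0.0142,"ty": -0.0352,"tz": 0,"rx": 0,"ry": 0,"rz": 0,"grip": 0.075},
    {"tx": -0.0142,"ty": -0.0352,"tz": 0,"rx": 0,"ry": 0,"rz": 0,"grip": 0.075},
    {"tx": -0.0142,"ty": -0.0352,"tz": 0,"rx": 0,"ry": 0,"rz": 0,"grip": 0.075},
    {"tx": -0.0142,"ty": -0.0352,"tz": 0,"rx": 0,"ry": 0,"rz": 0,"grip": 0.075},
    {"tx": -0.0142,"ty": -0.0352,"tz": 0,"rx": 0,"ry": 0,"rz": 0,"grip": 0.075},
    {"tx": -0.0142,"ty": -0.0352,"tz": 0,"rx": 0,"ry": 0,"rz": 0,"grip": 0.075},
    {"tx": -0.0142,"ty": -0.0352,"tz": 0,"rx": 0,"ry": 0,"rz": 0,"grip": 0.075},
  ],
)

```text
time: 5.93
tool_pos: [0.5113, 0.0459, 0.2257]
ee_rot: [-0.0, 3.141, 0.0]
wrist_force: [0.6, 0.1, -0.1]
finger_gap: 0.878
grip_force: 0.0
```

Emit:
apply_moves(
  series=[
    {"tx": -0.0142,"ty": -0.0352,"tz": 0,"rx": 0,"ry": 0,"rz": 0,"grip": 0.075},
    {"tx": -0.0142,"ty": -0.0352,"tz": 0,"rx": 0,"ry": 0,"rz": 0,"grip": 0.075},
    {"tx": -0.0142,"ty": -0.0352,"tz": 0,"rx": 0,"ry": 0,"rz": 0,"grip": 0.075},
    {"tx": -0.0142,"ty": -0.0352,"tz": 0,"rx": 0,"ry": 0,"rz": 0,"grip": 0.075},
    {"tx": 0,"ty": 0,"tz": 0,"rx": 0,"ry": 0,"rz": 0,"grip": 0.075},
    {"tx": 0,"ty": 0,"tz": 0,"rx": 0,"ry": 0,"rz": 0,"grip": 0.075},
    {"tx": 0,"ty": 0,"tz": 0,"rx": 0,"ry": 0,"rz": 0,"grip": 0.075},
    {"tx": 0,"ty": 0,"tz": 0,"rx": 0,"ry": 0,"rz": 0,"grip": 0.075},
    {"tx": 0,"ty": 0,"tz": 0,"rx": 0,"ry": 0,"rz": 0,"grip": 0.075},
    {"tx": 0,"ty": 0,"tz": 0,"rx": 0,"ry": 0,"rz": 0,"grip": 0.075},
  ],
)

```text
time: 6.77
tool_pos: [0.5675, -0.0919, 0.2255]
ee_rot: [-0.003, 3.141, -0.0]
wrist_force: [0.2, -0.1, 0.1]
finger_gap: 0.877
grip_force: 0.0
```

Emit:
apply_moves(
  series=[
    {"tx": 0,"ty": 0,"tz": 0.0235,"rx": 0,"ry": 0,"rz": 0,"grip": 0.075},
    {"tx": 0,"ty": 0,"tz": 0.0235,"rx": 0,"ry": 0,"rz": 0,"grip": 0.075},
    {"tx": 0,"ty": 0,"tz": 0.0235,"rx": 0,"ry": 0,"rz": 0,"grip": 0.075},
    {"tx": 0,"ty": 0,"tz": 0.0235,"rx": 0,"ry": 0,"rz": 0,"grip": 0.075},
    {"tx": 0,"ty": 0,"tz": 0,"rx": 0,"ry": 0,"rz": 0,"grip": 0.04},
    {"tx": 0,"ty": 0,"tz": 0,"rx": 0,"ry": 0,"rz": 0,"grip": 0.04},
    {"tx": 0,"ty": 0,"tz": 0,"rx": 0,"ry": 0,"rz": 0,"grip": 0.04},
    {"tx": 0,"ty": 0,"tz": 0,"rx": 0,"ry": 0,"rz": 0,"grip": 0.04},
    {"tx": 0,"ty": 0,"tz": 0,"rx": 0,"ry": 0,"rz": 0,"grip": 0.04},
    {"tx": 0,"ty": 0,"tz": 0,"rx": 0,"ry": 0,"rz": 0,"grip": 0.04},
  ],
)

```text
time: 7.6
tool_pos: [0.5688, -0.0931, 0.1331]
ee_rot: [-0.0, 3.139, -0.001]
wrist_force: [0.6, -0.1, -1.2]
finger_gap: 0.584
grip_force: 62.4
```

Emit:
apply_moves(
  series=[
    {"tx": 0,"ty": 0,"tz": -0.033,"rx": 0,"ry": 0,"rz": 0,"grip": 0.04},
    {"tx": 0,"ty": 0,"tz": -0.033,"rx": 0,"ry": 0,"rz": 0,"grip": 0.04},
    {"tx": 0,"ty": 0,"tz": -0.033,"rx": 0,"ry": 0,"rz": 0,"grip": 0.04},
    {"tx": 0.0155,"ty": 0.0308,"tz": 0,"rx": 0,"ry": 0,"rz": 0,"grip": 0.04},
    {"tx": 0.0155,"ty": 0.0308,"tz": 0,"rx": 0,"ry": 0,"rz": 0,"grip": 0.04},
    {"tx": 0.0155,"ty": 0.0308,"tz": 0,"rx": 0,"ry": 0,"rz": 0,"grip": 0.04},
    {"tx": 0.0155,"ty": 0.0308,"tz": 0,"rx": 0,"ry": 0,"rz": 0,"grip": 0.04},
    {"tx": 0.0155,"ty": 0.0308,"tz": 0,"rx": 0,"ry": 0,"rz": 0,"grip": 0.04},
    {"tx": 0.0155,"ty": 0.0308,"tz": 0,"rx": 0,"ry": 0,"rz": 0,"grip": 0.04},
    {"tx": 0.0155,"ty": 0.0308,"tz": 0,"rx": 0,"ry": 0,"rz": 0,"grip": 0.04},
  ],
)

```text
time: 8.43
tool_pos: [0.4583, 0.1238, 0.231]
ee_rot: [0.001, 3.14, 0.0]
wrist_force: [-0.2, 0.6, -0.2]
finger_gap: 0.583
grip_force: 62.7
```

Emit:
apply_moves(
  series=[
    {"tx": 0.0155,"ty": 0.0308,"tz": 0,"rx": 0,"ry": 0,"rz": 0,"grip": 0.04},
    {"tx": 0.0155,"ty": 0.0308,"tz": 0,"rx": 0,"ry": 0,"rz": 0,"grip": 0.04},
    {"tx": 0.0155,"ty": 0.0308,"tz": 0,"rx": 0,"ry": 0,"rz": 0,"grip": 0.04},
    {"tx": 0.0155,"ty": 0.0308,"tz": 0,"rx": 0,"ry": 0,"rz": 0,"grip": 0.04},
    {"tx": 0.0155,"ty": 0.0308,"tz": 0,"rx": 0,"ry": 0,"rz": 0,"grip": 0.04},
    {"tx": 0.01,"ty": 0.0207,"tz": 0,"rx": 0,"ry": 0,"rz": 0,"grip": 0.04},
    {"tx": 0,"ty": 0,"tz": 0.03,"rx": 0,"ry": 0,"rz": 0,"grip": 0.04},
    {"tx": 0,"ty": 0,"tz": 0.03,"rx": 0,"ry": 0,"rz": 0,"grip": 0.04},
    {"tx": 0,"ty": 0,"tz": 0.03,"rx": 0,"ry": 0,"rz": 0,"grip": 0.04},
    {"tx": 0,"ty": 0,"tz": 0.03,"rx": 0,"ry": 0,"rz": 0,"grip": 0.04},
  ],
)

```text
time: 9.27
tool_pos: [0.3718, 0.2977, 0.11]
ee_rot: [-0.002, 3.14, 0.002]
wrist_force: [1.2, 0.5, -1.3]
finger_gap: 0.582
grip_force: 62.8
```

Emit:
apply_moves(
  series=[
    {"tx": 0,"ty": 0,"tz": 0.025,"rx": 0,"ry": 0,"rz": 0,"grip": 0.04},
    {"tx": 0,"ty": 0,"tz": 0.015,"rx": 0,"ry": 0,"rz": 0,"grip": 0.04},
    {"tx": 0,"ty": 0,"tz": 0.008,"rx": 0,"ry": 0,"rz": 0,"grip": 0.04},
    {"tx": 0,"ty": 0,"tz": 0,"rx": 0,"ry": 0,"rz": 0,"grip": 0.04},
    {"tx": 0,"ty": 0,"tz": 0,"rx": 0,"ry": 0,"rz": 0,"grip": 0.04},
    {"tx": 0,"ty": 0,"tz": 0,"rx": 0,"ry": 0,"rz": 0,"grip": 0.072},
    {"tx": 0,"ty": 0,"tz": 0,"rx": 0,"ry": 0,"rz": 0,"grip": 0.072},
    {"tx": 0,"ty": 0,"tz": 0,"rx": 0,"ry": 0,"rz": 0,"grip": 0.072},
    {"tx": 0,"ty": 0,"tz": 0,"rx": 0,"ry": 0,"rz": 0,"grip": 0.072},
    {"tx": 0,"ty": 0,"tz": -0.03,"rx": 0,"ry": 0,"rz": 0,"grip": 0.072},
  ],
)

```text
time: 10.1
tool_pos: [0.3681, 0.295, 0.0876]
ee_rot: [0.0, -3.133, 0.009]
wrist_force: [-0.8, -0.8, -0.9]
finger_gap: 0.843
grip_force: 0.0
```

Emit:
apply_moves(
  series=[
    {"tx": 0,"ty": 0,"tz": -0.035,"rx": 0,"ry": 0,"rz": 0,"grip": 0.085},
    {"tx": 0,"ty": 0,"tz": -0.035,"rx": 0,"ry": 0,"rz": 0,"grip": 0.085},
    {"tx": 0,"ty": 0,"tz": -0.035,"rx": 0,"ry": 0,"rz": 0,"grip": 0.085},
    {"tx": 0,"ty": 0,"tz": -0.035,"rx": 0,"ry": 0,"rz": 0,"grip": 0.085},
    {"tx": -0.0067,"ty": -0.0365,"tz": 0,"rx": 0,"ry": 0,"rz": 0,"grip": 0.085},
    {"tx": -0.0067,"ty": -0.0365,"tz": 0,"rx": 0,"ry": 0,"rz": 0,"grip": 0.085},
    {"tx": -0.0067,"ty": -0.0365,"tz": 0,"rx": 0,"ry": 0,"rz": 0,"grip": 0.085},
    {"tx": -0.0067,"ty": -0.0365,"tz": 0,"rx": 0,"ry": 0,"rz": 0,"grip": 0.085},
    {"tx": -0.0067,"ty": -0.0365,"tz": 0,"rx": 0,"ry": 0,"rz": 0,"grip": 0.085},
    {"tx": -0.0067,"ty": -0.0365,"tz": 0,"rx": 0,"ry": 0,"rz": 0,"grip": 0.085},
  ],
)

```text
time: 10.93
tool_pos: [0.4119, 0.0767, 0.2331]
ee_rot: [-0.001, 3.14, 0.0]
wrist_force: [0.3, 0.5, 0.3]
finger_gap: 0.994
grip_force: 0.0
```

Emit:
apply_moves(
  series=[
    {"tx": -0.0067,"ty": -0.0365,"tz": 0,"rx": 0,"ry": 0,"rz": 0,"grip": 0.085},
    {"tx": -0.0067,"ty": -0.0365,"tz": 0,"rx": 0,"ry": 0,"rz": 0,"grip": 0.085},
    {"tx": -0.0067,"ty": -0.0365,"tz": 0,"rx": 0,"ry": 0,"rz": 0,"grip": 0.085},
    {"tx": -0.0067,"ty": -0.0365,"tz": 0,"rx": 0,"ry": 0,"rz": 0,"grip": 0.085},
    {"tx": -0.0067,"ty": -0.0365,"tz": 0,"rx": 0,"ry": 0,"rz": 0,"grip": 0.085},
    {"tx": 0,"ty": 0,"tz": 0,"rx": 0,"ry": 0,"rz": -4.7,"grip": 0.085},
    {"tx": 0,"ty": 0,"tz": 0,"rx": 0,"ry": 0,"rz": -4.7,"grip": 0.085},
    {"tx": 0,"ty": 0,"tz": 0,"rx": 0,"ry": 0,"rz": -4.7,"grip": 0.085},
    {"tx": 0,"ty": 0,"tz": 0,"rx": 0,"ry": 0,"rz": 0,"grip": 0.085},
    {"tx": 0,"ty": 0,"tz": 0,"rx": 0,"ry": 0,"rz": 0,"grip": 0.085},
  ],
)

```text
time: 11.77
tool_pos: [0.4455, -0.1043, 0.2327]
ee_rot: [-0.382, 3.118, -0.0]
wrist_force: [0.3, 0.4, -0.3]
finger_gap: 0.998
grip_force: 0.0
```

Run:
```python
from h import *
im,d=env.camera("wrist"); a,_=env.camera("scene")
cv2.imwrite("pics/w1.png",np.hstack([cv2.resize(im,(400,300)),cv2.resize(a,(400,300))]))
```

```text
(no output)
```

View pics/w1.png

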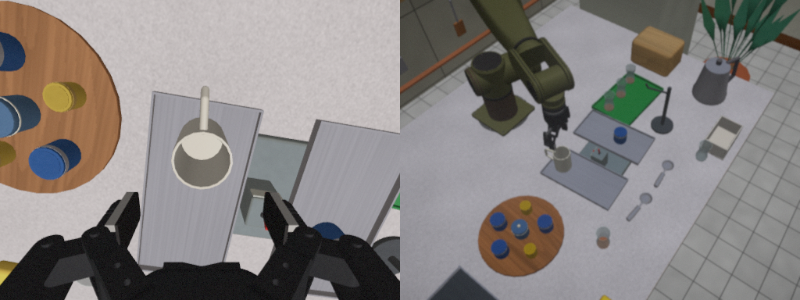

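The wrist view has the mug centred between the fingers with its handle pointing straight up the image. The scene view shows both glasses upright on the tray. Next I grip the mug.

Emit:
apply_moves(
  series=[
    {"tx": 0,"ty": 0,"tz": 0.0255,"rx": 0,"ry": 0,"rz": 0,"grip": 0.085},
    {"tx": 0,"ty": 0,"tz": 0.0255,"rx": 0,"ry": 0,"rz": 0,"grip": 0.085},
    {"tx": 0,"ty": 0,"tz": 0.0255,"rx": 0,"ry": 0,"rz": 0,"grip": 0.085},
    {"tx": 0,"ty": 0,"tz": 0.0255,"rx": 0,"ry": 0,"rz": 0,"grip": 0.085},
    {"tx": 0,"ty": 0,"tz": 0,"rx": 0,"ry": 0,"rz": 0,"grip": 0.05},
    {"tx": 0,"ty": 0,"tz": 0,"rx": 0,"ry": 0,"rz": 0,"grip": 0.05},
    {"tx": 0,"ty": 0,"tz": 0,"rx": 0,"ry": 0,"rz": 0,"grip": 0.05},
    {"tx": 0,"ty": 0,"tz": 0,"rx": 0,"ry": 0,"rz": 0,"grip": 0.05},
    {"tx": 0,"ty": 0,"tz": 0,"rx": 0,"ry": 0,"rz": 0,"grip": 0.05},
    {"tx": 0,"ty": 0,"tz": 0,"rx": 0,"ry": 0,"rz": 0,"grip": 0.05},
  ],
)

```text
time: 12.7
tool_pos: [0.4464, -0.1044, 0.1319]
ee_rot: [-0.385, 3.115, -0.002]
wrist_force: [-0.2, 0.2, -0.6]
finger_gap: 0.735
grip_force: 66.6
```

Emit:
apply_moves(
  series=[
    {"tx": 0,"ty": 0,"tz": -0.028,"rx": 0,"ry": 0,"rz": 0,"grip": 0.05},
    {"tx": 0,"ty": 0,"tz": -0.028,"rx": 0,"ry": 0,"rz": 0,"grip": 0.05},
    {"tx": 0,"ty": 0,"tz": -0.028,"rx": 0,"ry": 0,"rz": 0,"grip": 0.05},
    {"tx": 0,"ty": 0,"tz": 0,"rx": 0,"ry": 0,"rz": 0,"grip": 0.05},
    {"tx": 0,"ty": 0,"tz": 0,"rx": 0,"ry": 0,"rz": 0,"grip": 0.05},
    {"tx": 0,"ty": 0,"tz": 0,"rx": 0,"ry": 0,"rz": 6,"grip": 0.05},
    {"tx": 0,"ty": 0,"tz": 0,"rx": 0,"ry": 0,"rz": 6,"grip": 0.05},
    {"tx": 0,"ty": 0,"tz": 0,"rx": 0,"ry": 0,"rz": 6,"grip": 0.05},
    {"tx": 0,"ty": 0,"tz": 0,"rx": 0,"ry": 0,"rz": 6,"grip": 0.05},
    {"tx": 0,"ty": 0,"tz": 0,"rx": 0,"ry": 0,"rz": 6,"grip": 0.05},
  ],
)

```text
time: 13.53
tool_pos: [0.4443, -0.1039, 0.2119]
ee_rot: [-0.442, -3.107, -0.001]
wrist_force: [0.1, 1.2, -1.4]
finger_gap: 0.73
grip_force: 66.7
```

Emit:
apply_moves(
  series=[
    {"tx": 0,"ty": 0,"tz": 0,"rx": 0,"ry": 0,"rz": 6.05,"grip": 0.05},
    {"tx": 0,"ty": 0,"tz": 0,"rx": 0,"ry": 0,"rz": 6.05,"grip": 0.05},
    {"tx": 0,"ty": 0,"tz": 0,"rx": 0,"ry": 0,"rz": 6.05,"grip": 0.05},
    {"tx": 0,"ty": 0,"tz": 0,"rx": 0,"ry": 0,"rz": 6.05,"grip": 0.05},
    {"tx": 0,"ty": 0,"tz": 0,"rx": 0,"ry": 0,"rz": 6.05,"grip": 0.05},
    {"tx": 0,"ty": 0,"tz": 0,"rx": 0,"ry": 0,"rz": 6.05,"grip": 0.05},
    {"tx": 0,"ty": 0,"tz": 0,"rx": 0,"ry": 0,"rz": 6.05,"grip": 0.05},
    {"tx": 0,"ty": 0,"tz": 0,"rx": 0,"ry": 0,"rz": 6.05,"grip": 0.05},
    {"tx": 0,"ty": 0,"tz": 0,"rx": 0,"ry": 0,"rz": 6.05,"grip": 0.05},
    {"tx": 0,"ty": 0,"tz": 0,"rx": 0,"ry": 0,"rz": 6.05,"grip": 0.05},
  ],
)

```text
time: 14.37
tool_pos: [0.4443, -0.1038, 0.2118]
ee_rot: [-1.947, -2.461, 0.002]
wrist_force: [0.1, -0.3, -2.1]
finger_gap: 0.733
grip_force: 66.7
```

Emit:
apply_moves(
  series=[
    {"tx": 0.0352,"ty": 0.0112,"tz": 0,"rx": 0,"ry": 0,"rz": 0,"grip": 0.05},
    {"tx": 0.0352,"ty": 0.0112,"tz": 0,"rx": 0,"ry": 0,"rz": 0,"grip": 0.05},
    {"tx": 0.0352,"ty": 0.0112,"tz": 0,"rx": 0,"ry": 0,"rz": 0,"grip": 0.05},
    {"tx": 0.0352,"ty": 0.0112,"tz": 0,"rx": 0,"ry": 0,"rz": 0,"grip": 0.05},
    {"tx": 0.0352,"ty": 0.0112,"tz": 0,"rx": 0,"ry": 0,"rz": 0,"grip": 0.05},
    {"tx": 0.0352,"ty": 0.0112,"tz": 0,"rx": 0,"ry": 0,"rz": 0,"grip": 0.05},
    {"tx": 0.0352,"ty": 0.0112,"tz": 0,"rx": 0,"ry": 0,"rz": 0,"grip": 0.05},
    {"tx": 0.0352,"ty": 0.0112,"tz": 0,"rx": 0,"ry": 0,"rz": 0,"grip": 0.05},
    {"tx": 0.0352,"ty": 0.0112,"tz": 0,"rx": 0,"ry": 0,"rz": 0,"grip": 0.05},
    {"tx": 0.0352,"ty": 0.0112,"tz": 0,"rx": 0,"ry": 0,"rz": 0,"grip": 0.05},
  ],
)

```text
time: 15.2
tool_pos: [0.4701, 0.2657, 0.2118]
ee_rot: [-1.941, -2.468, 0.005]
wrist_force: [0.5, -0.4, -2.3]
finger_gap: 0.736
grip_force: 66.7
```

Run:
```python
from h import *
np.set_printoptions(suppress=True,precision=4)
T,o=tool(); print(T[:3])
out=[]
u=np.array([.972,.233]);n=np.array([-.233,.972])
for nm in("scene","wrist","top"):
    T,o=tool(); im,d=env.camera(nm); cv2.imwrite(f"pics/{nm}2.png",im); P=cloud(nm,d,T if nm=="wrist" else None)
    s=P.reshape(-1,3); s=s[np.isfinite(s[:,2])]
    a=(s[:,:2]-[.6214,.352])@u; b=(s[:,:2]-[.6214,.352])@n
    k=(a>-.083)&(a<-.015)&(abs(b)<.02)&(s[:,2]>.19)&(s[:,2]<.225)
    print(nm,"bar",k.sum(),"b slope",np.polyfit(a[k],b[k],1) if k.sum()>9 else '',"zmax",np.percentile(s[k,2],90) if k.any() else'')
    k=(a>-.1)&(a<-.082)&(abs(b)<.02)&(s[:,2]>.19)&(s[:,2]<.23); print("  tip",k.sum(),b[k].mean() if k.any() else'',a[k].min() if k.any() else'',s[k,2].max() if k.any() else'')
    c=T[:2,3]; a=(s[:,:2]-c)@u; b=(s[:,:2]-c)@n; k=(b>.04)&(b<.082)&(abs(a)<.02)&(s[:,2]>.16)&(s[:,2]<.26)
    print("  handle",k.sum(),s[k].mean(0) if k.any() else'',"a",a[k].min() if k.any() else'',a[k].max() if k.any() else'',"bmax",b[k].max() if k.any() else'',"z",np.percentile(s[k,2],[2,98]) if k.any() else '')
    out.append(im)
cv2.imwrite("pics/j.png",np.hstack([cv2.resize(out[0][60:210,230:380],(400,400)),cv2.resize(out[1],(400,400))]))
```

```text
[[-0.2356  0.9718 -0.003   0.4701]
 [ 0.9718  0.2356 -0.0016  0.2657]
 [-0.0008 -0.0033 -1.      0.2118]]
scene bar 57 b slope [-0.0176  0.0014] zmax 0.20653328568289608
  tip 19 0.0014758761978186203 -0.09816715354629937 0.22348397776352602
  handle 0  a   bmax  z 
wrist bar 1456 b slope [0.004  0.0021] zmax 0.20377908299269923
  tip 317 0.00243491953896139 -0.09719083116889615 0.2207770085247265
  handle 1490 [0.4601 0.3265 0.2354] a -0.001712510913022406 0.007895199274143106 bmax 0.07174718869337214 z [0.2255 0.2396]
top bar 65 b slope [0.0048 0.0003] zmax 0.20562073425294533
  tip 11 -0.0006149815137826404 -0.09208024100478818 0.21985574365138616
  handle 0  a   bmax  z
```

View pics/j.png

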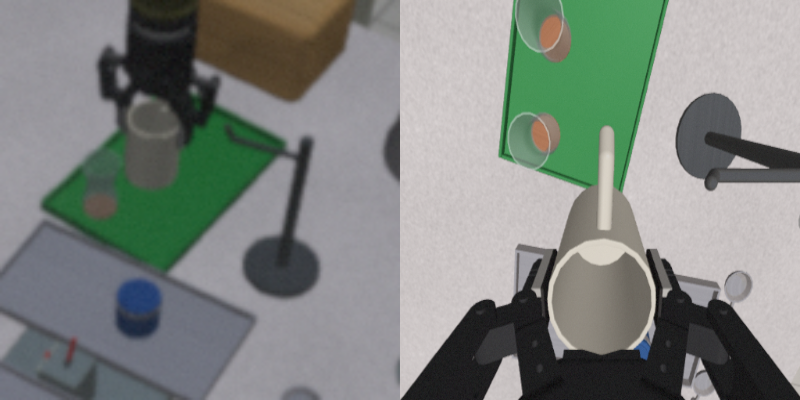

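Scene, wrist and top views put the bar 50.6 mm from the mug axis, against the handle's 49 mm. Its height fits the opening, so I thread the handle on.

Emit:
apply_moves(
  series=[
    {"tx": 0.0015,"ty": 0,"tz": -0.0015,"rx": 0,"ry": 0,"rz": 0,"grip": 0.05},
    {"tx": 0,"ty": 0.0135,"tz": 0,"rx": 0,"ry": 0,"rz": 0,"grip": 0.05},
    {"tx": 0,"ty": 0.0135,"tz": 0,"rx": 0,"ry": 0,"rz": 0,"grip": 0.05},
    {"tx": 0,"ty": 0.0135,"tz": 0,"rx": 0,"ry": 0,"rz": 0,"grip": 0.05},
    {"tx": 0,"ty": 0.0135,"tz": 0,"rx": 0,"ry": 0,"rz": 0,"grip": 0.05},
    {"tx": 0,"ty": 0.0135,"tz": 0,"rx": 0,"ry": 0,"rz": 0,"grip": 0.05},
    {"tx": 0,"ty": 0.0135,"tz": 0,"rx": 0,"ry": 0,"rz": 0,"grip": 0.05},
    {"tx": 0,"ty": 0.0135,"tz": 0,"rx": 0,"ry": 0,"rz": 0,"grip": 0.05},
    {"tx": 0,"ty": 0.0135,"tz": 0,"rx": 0,"ry": 0,"rz": 0,"grip": 0.05},
    {"tx": 0,"ty": 0.0135,"tz": 0,"rx": 0,"ry": 0,"rz": 0,"grip": 0.05},
  ],
)

```text
time: 16.18
tool_pos: [0.5887, 0.2924, 0.2137]
ee_rot: [-1.944, -2.465, 0.006]
wrist_force: [-1.7, 0.3, -3.5]
finger_gap: 0.733
grip_force: 68.7
```

Run:
```python
from h import *
im,d=env.camera("wrist"); a,_=env.camera("scene")
cv2.imwrite("pics/j2.png",np.hstack([cv2.resize(im,(533,400)),cv2.resize(a[60:190,260:347],(266,400))]))
```

```text
(no output)
```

View pics/j2.png

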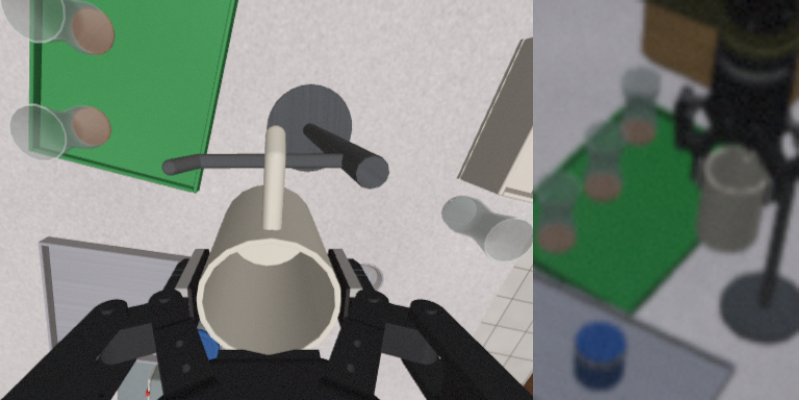

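Emit:
apply_moves(
  series=[
    {"tx": 0,"ty": -0.004,"tz": 0.006,"rx": 0,"ry": 0,"rz": 0,"grip": 0.05},
    {"tx": 0,"ty": 0,"tz": 0.006,"rx": 0,"ry": 0,"rz": 0,"grip": 0.05},
    {"tx": 0,"ty": 0,"tz": 0.005,"rx": 0,"ry": 0,"rz": 0,"grip": 0.05},
    {"tx": 0,"ty": 0,"tz": 0.005,"rx": 0,"ry": 0,"rz": 0,"grip": 0.05},
    {"tx": 0.0018,"ty": 0,"tz": 0.0052,"rx": 0,"ry": 6,"rz": 0,"grip": 0.05},
    {"tx": 0.0018,"ty": 0,"tz": 0.0052,"rx": 0,"ry": 6,"rz": 0,"grip": 0.05},
    {"tx": 0.0018,"ty": 0,"tz": 0.0052,"rx": 0,"ry": 6,"rz": 0,"grip": 0.05},
    {"tx": 0.0018,"ty": 0,"tz": 0.0052,"rx": 0,"ry": 6,"rz": 0,"grip": 0.05},
    {"tx": 0.0018,"ty": 0,"tz": 0.0052,"rx": 0,"ry": 6,"rz": 0,"grip": 0.05},
    {"tx": 0,"ty": 0,"tz": 0,"rx": 0,"ry": 0,"rz": 0,"grip": 0.05},
  ],
)

```text
time: 17.12
tool_pos: [0.5808, 0.3043, 0.1667]
ee_rot: [-1.67, -2.112, -0.441]
wrist_force: [-0.4, -0.5, -3.6]
finger_gap: 0.738
grip_force: 69.1
```

Emit:
apply_moves(
  series=[
    {"tx": 0,"ty": 0,"tz": 0.001,"rx": 0,"ry": 0,"rz": 0,"grip": 0.05},
    {"tx": 0,"ty": 0,"tz": 0,"rx": 0,"ry": 0,"rz": 0,"grip": 0.0854},
    {"tx": 0,"ty": 0,"tz": 0,"rx": 0,"ry": 0,"rz": 0,"grip": 0.0854},
    {"tx": 0,"ty": 0,"tz": 0,"rx": 0,"ry": 0,"rz": 0,"grip": 0.0854},
    {"tx": 0,"ty": 0,"tz": 0,"rx": 0,"ry": 0,"rz": 0,"grip": 0.0854},
    {"tx": 0,"ty": 0,"tz": 0,"rx": 0,"ry": 0,"rz": 0,"grip": 0.0854},
    {"tx": 0,"ty": 0,"tz": 0,"rx": 0,"ry": 0,"rz": 0,"grip": 0.0854},
    {"tx": 0,"ty": 0,"tz": 0,"rx": 0,"ry": 0,"rz": 0,"grip": 0.0854},
    {"tx": 0,"ty": 0,"tz": 0,"rx": 0,"ry": 0,"rz": 0,"grip": 0.0854},
    {"tx": 0,"ty": 0,"tz": 0,"rx": 0,"ry": 0,"rz": 0,"grip": 0.0854},
  ],
)

```text
time: 17.95
tool_pos: [0.5819, 0.3075, 0.1696]
ee_rot: [-1.667, -2.118, -0.446]
wrist_force: [0.0, 0.2, 0.4]
finger_gap: 1.002
grip_force: 0.0
```

Run:
```python
from h import *
im,d=env.camera("wrist"); a,_=env.camera("scene"); T,o=tool(); print(T.round(3))
cv2.imwrite("pics/j3.png",np.hstack([cv2.resize(im,(533,400)),cv2.resize(a[60:190,260:347],(266,400))]))
```

```text
[[-0.204  0.972 -0.118  0.582]
 [ 0.842  0.235  0.486  0.307]
 [ 0.5   -0.    -0.866  0.17 ]
 [ 0.     0.     0.     1.   ]]
```

View pics/j3.png

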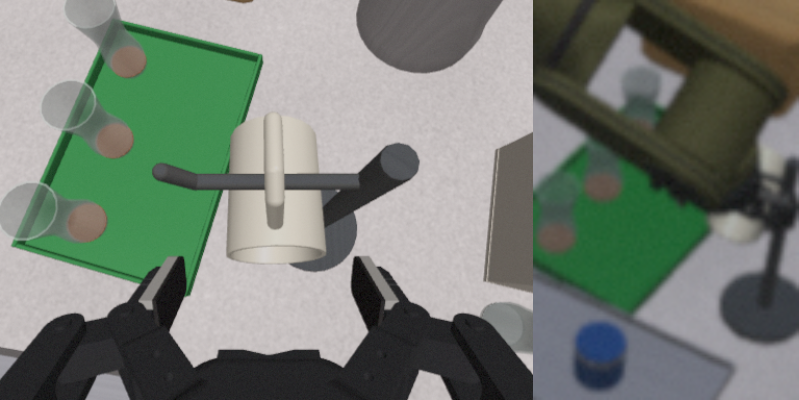

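The mug now hangs from the bar by its handle, clear of the open fingers. I retract along the tool axis, untilt and turn back to yaw 90°.

Emit:
apply_moves(
  series=[
    {"tx": 0,"ty": 0,"tz": -0.035,"rx": 0,"ry": 0,"rz": 0,"grip": 0.0854},
    {"tx": 0,"ty": 0,"tz": -0.035,"rx": 0,"ry": 0,"rz": 0,"grip": 0.0854},
    {"tx": 0,"ty": 0,"tz": -0.035,"rx": 0,"ry": 0,"rz": 0,"grip": 0.0854},
    {"tx": 0,"ty": 0,"tz": -0.035,"rx": 0,"ry": 0,"rz": 0,"grip": 0.0854},
    {"tx": 0,"ty": 0,"tz": 0,"rx": 0,"ry": -6,"rz": 0,"grip": 0.0854},
    {"tx": 0,"ty": 0,"tz": 0,"rx": 0,"ry": -6,"rz": 0,"grip": 0.0854},
    {"tx": 0,"ty": 0,"tz": 0,"rx": 0,"ry": -6,"rz": 0,"grip": 0.0854},
    {"tx": 0,"ty": 0,"tz": 0,"rx": 0,"ry": -6,"rz": 0,"grip": 0.0854},
    {"tx": 0,"ty": 0,"tz": 0,"rx": 0,"ry": -6,"rz": 0,"grip": 0.0854},
    {"tx": 0,"ty": 0,"tz": 0,"rx": 0,"ry": 0,"rz": -6.4,"grip": 0.0854},
  ],
)

```text
time: 18.88
tool_pos: [0.5977, 0.2422, 0.2917]
ee_rot: [1.794, 2.576, -0.001]
wrist_force: [0.4, 0.6, 0.5]
finger_gap: 0.998
grip_force: 0.0
```

Emit:
apply_moves(
  series=[
    {"tx": 0,"ty": 0,"tz": 0,"rx": 0,"ry": 0,"rz": -7,"grip": 0.0854},
    {"tx": 0,"ty": 0,"tz": 0,"rx": 0,"ry": 0,"rz": -7,"grip": 0.0854},
    {"tx": 0,"ty": 0,"tz": 0,"rx": 0,"ry": 0,"rz": -7,"grip": 0.0854},
    {"tx": 0,"ty": 0,"tz": 0,"rx": 0,"ry": 0,"rz": -7,"grip": 0.0854},
    {"tx": 0,"ty": 0,"tz": 0,"rx": 0,"ry": 0,"rz": -7,"grip": 0.0854},
    {"tx": 0,"ty": 0,"tz": 0,"rx": 0,"ry": 0,"rz": -7,"grip": 0.0854},
    {"tx": 0,"ty": 0,"tz": 0,"rx": 0,"ry": 0,"rz": -7,"grip": 0.0854},
    {"tx": 0,"ty": 0,"tz": 0,"rx": 0,"ry": 0,"rz": -7,"grip": 0.0854},
    {"tx": 0,"ty": 0,"tz": 0,"rx": 0,"ry": 0,"rz": -7,"grip": 0.0854},
    {"tx": 0,"ty": 0,"tz": 0,"rx": 0,"ry": 0,"rz": -7,"grip": 0.0854},
  ],
)

```text
time: 19.72
tool_pos: [0.5983, 0.2395, 0.2908]
ee_rot: [0.009, -3.141, -0.0]
wrist_force: [-0.4, -0.2, 0.6]
finger_gap: 1.001
grip_force: 0.0
```

```bash
cat > look.py <<'E'
from h import *
np.set_printoptions(suppress=True,precision=4)
for n in("top","scene"):
    im,d=env.camera(n); P=cloud(n,d)
    for k,(lo,hi) in HSV.items():
        for b in blobs(im,P,lo,hi):
            if b[2][0]<.75: print(n,k,*b)
    cv2.imwrite(f"pics/last_{n}.png",im)
T,o=tool(); print(T[:3])
E
python3 look.py
```

```text
top blue [226. 196.] 216 [0.5513 0.1219 0.1308 0.0253]
top blue [365. 200.] 207 [ 0.5384 -0.3143  0.0833  0.0254]
top blue [388. 217.] 197 [ 0.4847 -0.382   0.0889  0.0261]
top blue [406. 218.] 25 [ 0.4824 -0.4534  0.0546  0.0135]
top blue [416. 219.] 198 [ 0.4773 -0.4727  0.0836  0.0249]
top blue [394. 243.] 226 [ 0.4011 -0.405   0.0834  0.025 ]
top yellow [397. 193.] 128 [ 0.5614 -0.4168  0.0759  0.0197]
top yellow [364. 231.] 130 [ 0.4386 -0.3094  0.0758  0.0197]
scene blue [282. 171.] 158 [0.5509 0.1214 0.1309 0.0247]
scene blue [281. 182.] 46 [0.5582 0.1096 0.1039 0.0186]
scene blue [124. 280.] 230 [ 0.4005 -0.4066  0.0838  0.0246]
scene blue [185. 283.] 230 [ 0.5381 -0.3161  0.0834  0.0244]
scene blue [152. 290.] 197 [ 0.4847 -0.384   0.0892  0.0246]
scene blue [126. 316.] 273 [ 0.4757 -0.4739  0.0834  0.0246]
scene yellow [160. 262.] 135 [ 0.438  -0.3078  0.0753  0.0201]
scene yellow [166. 318.] 167 [ 0.559  -0.4161  0.0755  0.0193]
[[-1.      0.0003 -0.0002  0.5983]
 [ 0.0003  1.      0.0001  0.2395]
 [ 0.0002  0.0001 -1.      0.2908]]
```

Nothing has moved and all the tins are where they were first measured. I start moving them, first tin A at (0.538, −0.315).

Emit:
apply_moves(
  series=[
    {"tx": 0.0043,"ty": -0.0396,"tz": 0.0093,"rx": 0,"ry": 0,"rz": 0,"grip": 0.075},
    {"tx": 0.0043,"ty": -0.0396,"tz": 0.0093,"rx": 0,"ry": 0,"rz": 0,"grip": 0.075},
    {"tx": 0.0043,"ty": -0.0396,"tz": 0.0093,"rx": 0,"ry": 0,"rz": 0,"grip": 0.075},
    {"tx": 0.0043,"ty": -0.0396,"tz": 0.0093,"rx": 0,"ry": 0,"rz": 0,"grip": 0.075},
    {"tx": 0.0043,"ty": -0.0396,"tz": 0.0093,"rx": 0,"ry": 0,"rz": 0,"grip": 0.075},
    {"tx": 0.0043,"ty": -0.0396,"tz": 0.0093,"rx": 0,"ry": 0,"rz": 0,"grip": 0.075},
    {"tx": 0.0043,"ty": -0.0396,"tz": 0.0093,"rx": 0,"ry": 0,"rz": 0,"grip": 0.075},
    {"tx": 0.0043,"ty": -0.0396,"tz": 0.0093,"rx": 0,"ry": 0,"rz": 0,"grip": 0.075},
    {"tx": 0.0043,"ty": -0.0396,"tz": 0.0093,"rx": 0,"ry": 0,"rz": 0,"grip": 0.075},
    {"tx": 0.0043,"ty": -0.0396,"tz": 0.0093,"rx": 0,"ry": 0,"rz": 0,"grip": 0.075},
  ],
)

```text
time: 20.65
tool_pos: [0.5549, -0.1584, 0.1977]
ee_rot: [0.006, 3.141, -0.0]
wrist_force: [0.6, -0.3, 0.6]
finger_gap: 0.88
grip_force: 0.0
```

Emit:
apply_moves(
  series=[
    {"tx": 0.0043,"ty": -0.0396,"tz": 0.0093,"rx": 0,"ry": 0,"rz": 0,"grip": 0.075},
    {"tx": 0.0043,"ty": -0.0396,"tz": 0.0093,"rx": 0,"ry": 0,"rz": 0,"grip": 0.075},
    {"tx": 0.0043,"ty": -0.0396,"tz": 0.0093,"rx": 0,"ry": 0,"rz": 0,"grip": 0.075},
    {"tx": 0.0043,"ty": -0.0396,"tz": 0.0093,"rx": 0,"ry": 0,"rz": 0,"grip": 0.075},
    {"tx": 0,"ty": 0,"tz": 0,"rx": 0,"ry": 0,"rz": 0,"grip": 0.075},
    {"tx": 0,"ty": 0,"tz": 0.0295,"rx": 0,"ry": 0,"rz": 0,"grip": 0.075},
    {"tx": 0,"ty": 0,"tz": 0.0295,"rx": 0,"ry": 0,"rz": 0,"grip": 0.075},
    {"tx": 0,"ty": 0,"tz": 0.0295,"rx": 0,"ry": 0,"rz": 0,"grip": 0.075},
    {"tx": 0,"ty": 0,"tz": 0.0295,"rx": 0,"ry": 0,"rz": 0,"grip": 0.075},
    {"tx": 0,"ty": 0,"tz": 0,"rx": 0,"ry": 0,"rz": 0,"grip": 0.075},
  ],
)

```text
time: 21.48
tool_pos: [0.534, -0.3118, 0.0356]
ee_rot: [-0.004, -3.131, -0.012]
wrist_force: [-1.1, 0.9, -0.9]
finger_gap: 0.881
grip_force: 0.0
```

Emit:
apply_moves(
  series=[
    {"tx": 0,"ty": 0,"tz": 0,"rx": 0,"ry": 0,"rz": 0,"grip": 0.04},
    {"tx": 0,"ty": 0,"tz": 0,"rx": 0,"ry": 0,"rz": 0,"grip": 0.04},
    {"tx": 0,"ty": 0,"tz": 0,"rx": 0,"ry": 0,"rz": 0,"grip": 0.04},
    {"tx": 0,"ty": 0,"tz": 0,"rx": 0,"ry": 0,"rz": 0,"grip": 0.04},
    {"tx": 0,"ty": 0,"tz": 0,"rx": 0,"ry": 0,"rz": 0,"grip": 0.04},
    {"tx": 0,"ty": 0,"tz": 0,"rx": 0,"ry": 0,"rz": 0,"grip": 0.04},
    {"tx": 0,"ty": 0,"tz": -0.03,"rx": 0,"ry": 0,"rz": 0,"grip": 0.04},
    {"tx": 0,"ty": 0,"tz": -0.03,"rx": 0,"ry": 0,"rz": 0,"grip": 0.04},
    {"tx": 0,"ty": 0,"tz": -0.03,"rx": 0,"ry": 0,"rz": 0,"grip": 0.04},
    {"tx": 0,"ty": 0,"tz": -0.03,"rx": 0,"ry": 0,"rz": 0,"grip": 0.04},
  ],
)

```text
time: 22.32
tool_pos: [0.5378, -0.3146, 0.1638]
ee_rot: [0.0, -3.141, -0.001]
wrist_force: [-0.1, -0.6, -1.7]
finger_gap: 0.594
grip_force: 63.0
```

Emit:
apply_moves(
  series=[
    {"tx": -0.0103,"ty": 0.0369,"tz": 0,"rx": 0,"ry": 0,"rz": 0,"grip": 0.04},
    {"tx": -0.0103,"ty": 0.0369,"tz": 0,"rx": 0,"ry": 0,"rz": 0,"grip": 0.04},
    {"tx": -0.0103,"ty": 0.0369,"tz": 0,"rx": 0,"ry": 0,"rz": 0,"grip": 0.04},
    {"tx": -0.0103,"ty": 0.0369,"tz": 0,"rx": 0,"ry": 0,"rz": 0,"grip": 0.04},
    {"tx": -0.0103,"ty": 0.0369,"tz": 0,"rx": 0,"ry": 0,"rz": 0,"grip": 0.04},
    {"tx": -0.0103,"ty": 0.0369,"tz": 0,"rx": 0,"ry": 0,"rz": 0,"grip": 0.04},
    {"tx": 0,"ty": 0,"tz": 0,"rx": 0,"ry": 0,"rz": 0,"grip": 0.04},
    {"tx": 0,"ty": 0,"tz": 0.02,"rx": 0,"ry": 0,"rz": 0,"grip": 0.04},
    {"tx": 0,"ty": 0,"tz": 0.02,"rx": 0,"ry": 0,"rz": 0,"grip": 0.04},
    {"tx": 0,"ty": 0,"tz": 0.01,"rx": 0,"ry": 0,"rz": 0,"grip": 0.04},
  ],
)

```text
time: 23.15
tool_pos: [0.5986, -0.093, 0.1103]
ee_rot: [0.001, -3.138, -0.001]
wrist_force: [-0.5, 0.7, -1.4]
finger_gap: 0.594
grip_force: 63.3
```

Emit:
apply_moves(
  series=[
    {"tx": 0,"ty": 0,"tz": 0.008,"rx": 0,"ry": 0,"rz": 0,"grip": 0.04},
    {"tx": 0,"ty": 0,"tz": 0.006,"rx": 0,"ry": 0,"rz": 0,"grip": 0.04},
    {"tx": 0,"ty": 0,"tz": 0,"rx": 0,"ry": 0,"rz": 0,"grip": 0.04},
    {"tx": 0,"ty": 0,"tz": 0,"rx": 0,"ry": 0,"rz": 0,"grip": 0.04},
    {"tx": 0,"ty": 0,"tz": 0,"rx": 0,"ry": 0,"rz": 0,"grip": 0.072},
    {"tx": 0,"ty": 0,"tz": 0,"rx": 0,"ry": 0,"rz": 0,"grip": 0.072},
    {"tx": 0,"ty": 0,"tz": 0,"rx": 0,"ry": 0,"rz": 0,"grip": 0.072},
    {"tx": 0,"ty": 0,"tz": 0,"rx": 0,"ry": 0,"rz": 0,"grip": 0.072},
    {"tx": 0,"ty": 0,"tz": -0.03,"rx": 0,"ry": 0,"rz": 0,"grip": 0.072},
    {"tx": 0,"ty": 0,"tz": -0.04,"rx": 0,"ry": 0,"rz": 0,"grip": 0.072},
  ],
)

```text
time: 23.98
tool_pos: [0.5969, -0.0928, 0.1647]
ee_rot: [0.0, -3.132, -0.004]
wrist_force: [0.0, -0.6, -0.4]
finger_gap: 0.841
grip_force: 0.0
```

```bash
python3 look.py
```

```text
top blue [226. 196.] 218 [0.5515 0.1219 0.138  0.0251]
top blue [388. 217.] 197 [ 0.4854 -0.3824  0.0887  0.0261]
top blue [416. 219.] 198 [ 0.4769 -0.4728  0.0841  0.025 ]
top blue [395. 244.] 204 [ 0.4021 -0.4052  0.0843  0.0243]
top yellow [397. 193.] 128 [ 0.5615 -0.4166  0.0759  0.0199]
top yellow [364. 231.] 129 [ 0.4389 -0.3096  0.0749  0.0198]
scene blue [282. 169.] 162 [0.5513 0.122  0.1389 0.0246]
scene blue [281. 180.] 59 [0.5588 0.1111 0.1124 0.0199]
scene blue [253. 227.] 172 [ 0.5981 -0.095   0.1385  0.0244]
scene blue [253. 238.] 28 [ 0.609  -0.1067  0.1106  0.0183]
scene blue [124. 280.] 228 [ 0.4006 -0.4062  0.0829  0.0247]
scene blue [152. 290.] 189 [ 0.484  -0.3844  0.0891  0.0239]
scene blue [126. 316.] 271 [ 0.4759 -0.4724  0.0832  0.0241]
scene blue [135. 325.] 34 [ 0.4962 -0.4706  0.0574  0.0131]
scene yellow [160. 263.] 140 [ 0.4384 -0.3085  0.0751  0.0197]
scene yellow [166. 318.] 178 [ 0.5599 -0.4164  0.0756  0.0196]
[[-0.9999 -0.0002  0.0135  0.6044]
 [-0.0003  1.     -0.0033 -0.0945]
 [-0.0135 -0.0033 -0.9999  0.1772]]
```

Emit:
apply_moves(
  series=[
    {"tx": 0.0124,"ty": -0.038,"tz": 0,"rx": 0,"ry": 0,"rz": 0,"grip": 0.07},
    {"tx": 0.0124,"ty": -0.038,"tz": 0,"rx": 0,"ry": 0,"rz": 0,"grip": 0.07},
    {"tx": 0.0124,"ty": -0.038,"tz": 0,"rx": 0,"ry": 0,"rz": 0,"grip": 0.07},
    {"tx": 0.0124,"ty": -0.038,"tz": 0,"rx": 0,"ry": 0,"rz": 0,"grip": 0.07},
    {"tx": 0.0124,"ty": -0.038,"tz": 0,"rx": 0,"ry": 0,"rz": 0,"grip": 0.07},
    {"tx": 0.0124,"ty": -0.038,"tz": 0,"rx": 0,"ry": 0,"rz": 0,"grip": 0.07},
    {"tx": 0.0124,"ty": -0.038,"tz": 0,"rx": 0,"ry": 0,"rz": 0,"grip": 0.07},
    {"tx": 0.0124,"ty": -0.038,"tz": 0,"rx": 0,"ry": 0,"rz": 0,"grip": 0.07},
    {"tx": 0.0124,"ty": -0.038,"tz": 0,"rx": 0,"ry": 0,"rz": 0,"grip": 0.07},
    {"tx": 0.0124,"ty": -0.038,"tz": 0,"rx": 0,"ry": 0,"rz": 0,"grip": 0.07},
  ],
)

```text
time: 24.92
tool_pos: [0.4753, -0.4755, 0.169]
ee_rot: [-0.0, 3.141, -0.001]
wrist_force: [0.5, 0.7, 0.5]
finger_gap: 0.817
grip_force: 0.0
```

Emit:
apply_moves(
  series=[
    {"tx": 0,"ty": 0,"tz": 0,"rx": 0,"ry": 0,"rz": 0,"grip": 0.07},
    {"tx": 0,"ty": 0,"tz": 0,"rx": 0,"ry": 0,"rz": 0,"grip": 0.07},
    {"tx": 0,"ty": 0,"tz": 0.03,"rx": 0,"ry": 0,"rz": 0,"grip": 0.07},
    {"tx": 0,"ty": 0,"tz": 0.03,"rx": 0,"ry": 0,"rz": 0,"grip": 0.07},
    {"tx": 0,"ty": 0,"tz": 0.03,"rx": 0,"ry": 0,"rz": 0,"grip": 0.07},
    {"tx": 0,"ty": 0,"tz": 0.02,"rx": 0,"ry": 0,"rz": 0,"grip": 0.07},
    {"tx": 0,"ty": 0,"tz": 0.015,"rx": 0,"ry": 0,"rz": 0,"grip": 0.07},
    {"tx": 0,"ty": 0,"tz": 0,"rx": 0,"ry": 0,"rz": 0,"grip": 0.07},
    {"tx": 0,"ty": 0,"tz": 0,"rx": 0,"ry": 0,"rz": 0,"grip": 0.07},
    {"tx": 0,"ty": 0,"tz": 0,"rx": 0,"ry": 0,"rz": 0,"grip": 0.04},
  ],
)

```text
time: 25.75
tool_pos: [0.4773, -0.4741, 0.0457]
ee_rot: [-0.001, 3.14, -0.004]
wrist_force: [0.7, -0.9, 0.5]
finger_gap: 0.694
grip_force: 0.0
```

Emit:
apply_moves(
  series=[
    {"tx": 0,"ty": 0,"tz": 0,"rx": 0,"ry": 0,"rz": 0,"grip": 0.04},
    {"tx": 0,"ty": 0,"tz": 0,"rx": 0,"ry": 0,"rz": 0,"grip": 0.04},
    {"tx": 0,"ty": 0,"tz": 0,"rx": 0,"ry": 0,"rz": 0,"grip": 0.04},
    {"tx": 0,"ty": 0,"tz": 0,"rx": 0,"ry": 0,"rz": 0,"grip": 0.04},
    {"tx": 0,"ty": 0,"tz": 0,"rx": 0,"ry": 0,"rz": 0,"grip": 0.04},
    {"tx": 0,"ty": 0,"tz": -0.035,"rx": 0,"ry": 0,"rz": 0,"grip": 0.04},
    {"tx": 0,"ty": 0,"tz": -0.035,"rx": 0,"ry": 0,"rz": 0,"grip": 0.04},
    {"tx": 0,"ty": 0,"tz": -0.035,"rx": 0,"ry": 0,"rz": 0,"grip": 0.04},
    {"tx": 0,"ty": 0,"tz": -0.035,"rx": 0,"ry": 0,"rz": 0,"grip": 0.04},
    {"tx": 0,"ty": 0,"tz": 0,"rx": 0,"ry": 0,"rz": 0,"grip": 0.04},
  ],
)

```text
time: 26.58
tool_pos: [0.4789, -0.4769, 0.194]
ee_rot: [-0.0, 3.132, -0.018]
wrist_force: [1.4, -0.8, 1.1]
finger_gap: 0.595
grip_force: 63.0
```

Emit:
apply_moves(
  series=[
    {"tx": -0.0024,"ty": 0.0374,"tz": 0,"rx": 0,"ry": 0,"rz": 0,"grip": 0.04},
    {"tx": -0.0024,"ty": 0.0374,"tz": 0,"rx": 0,"ry": 0,"rz": 0,"grip": 0.04},
    {"tx": -0.0024,"ty": 0.0374,"tz": 0,"rx": 0,"ry": 0,"rz": 0,"grip": 0.04},
    {"tx": -0.0024,"ty": 0.0374,"tz": 0,"rx": 0,"ry": 0,"rz": 0,"grip": 0.04},
    {"tx": -0.0024,"ty": 0.0374,"tz": 0,"rx": 0,"ry": 0,"rz": 0,"grip": 0.04},
    {"tx": -0.0024,"ty": 0.0374,"tz": 0,"rx": 0,"ry": 0,"rz": 0,"grip": 0.04},
    {"tx": -0.0024,"ty": 0.0374,"tz": 0,"rx": 0,"ry": 0,"rz": 0,"grip": 0.04},
    {"tx": -0.0024,"ty": 0.0374,"tz": 0,"rx": 0,"ry": 0,"rz": 0,"grip": 0.04},
    {"tx": -0.0024,"ty": 0.0374,"tz": 0,"rx": 0,"ry": 0,"rz": 0,"grip": 0.04},
    {"tx": -0.0024,"ty": 0.0374,"tz": 0,"rx": 0,"ry": 0,"rz": 0,"grip": 0.04},
  ],
)

```text
time: 27.42
tool_pos: [0.4993, -0.0978, 0.1832]
ee_rot: [-0.001, -3.141, -0.0]
wrist_force: [0.9, 0.1, -2.1]
finger_gap: 0.593
grip_force: 63.3
```

Emit:
apply_moves(
  series=[
    {"tx": 0,"ty": 0,"tz": 0,"rx": 0,"ry": 0,"rz": 0,"grip": 0.04},
    {"tx": 0,"ty": 0,"tz": 0,"rx": 0,"ry": 0,"rz": 0,"grip": 0.04},
    {"tx": 0,"ty": 0,"tz": 0.025,"rx": 0,"ry": 0,"rz": 0,"grip": 0.04},
    {"tx": 0,"ty": 0,"tz": 0.025,"rx": 0,"ry": 0,"rz": 0,"grip": 0.04},
    {"tx": 0,"ty": 0,"tz": 0.02,"rx": 0,"ry": 0,"rz": 0,"grip": 0.04},
    {"tx": 0,"ty": 0,"tz": 0.012,"rx": 0,"ry": 0,"rz": 0,"grip": 0.04},
    {"tx": 0,"ty": 0,"tz": 0.008,"rx": 0,"ry": 0,"rz": 0,"grip": 0.04},
    {"tx": 0,"ty": 0,"tz": 0,"rx": 0,"ry": 0,"rz": 0,"grip": 0.04},
    {"tx": 0,"ty": 0,"tz": 0,"rx": 0,"ry": 0,"rz": 0,"grip": 0.04},
    {"tx": 0,"ty": 0,"tz": 0,"rx": 0,"ry": 0,"rz": 0,"grip": 0.04},
  ],
)

```text
time: 28.25
tool_pos: [0.5005, -0.1005, 0.0943]
ee_rot: [0.001, 3.14, -0.001]
wrist_force: [-0.4, -1.0, -0.2]
finger_gap: 0.594
grip_force: 65.0
```

Emit:
apply_moves(
  series=[
    {"tx": 0,"ty": 0,"tz": 0,"rx": 0,"ry": 0,"rz": 0,"grip": 0.072},
    {"tx": 0,"ty": 0,"tz": 0,"rx": 0,"ry": 0,"rz": 0,"grip": 0.072},
    {"tx": 0,"ty": 0,"tz": 0,"rx": 0,"ry": 0,"rz": 0,"grip": 0.072},
    {"tx": 0,"ty": 0,"tz": 0,"rx": 0,"ry": 0,"rz": 0,"grip": 0.072},
    {"tx": 0,"ty": 0,"tz": -0.03,"rx": 0,"ry": 0,"rz": 0,"grip": 0.072},
    {"tx": 0,"ty": 0,"tz": -0.03,"rx": 0,"ry": 0,"rz": 0,"grip": 0.072},
    {"tx": 0,"ty": 0,"tz": -0.02,"rx": 0,"ry": 0,"rz": 0,"grip": 0.072},
    {"tx": 0,"ty": 0,"tz": 0,"rx": 0,"ry": 0,"rz": 0,"grip": 0.072},
    {"tx": 0,"ty": 0,"tz": 0,"rx": 0,"ry": 0,"rz": 0,"grip": 0.072},
    {"tx": 0,"ty": 0,"tz": 0,"rx": 0,"ry": 0,"rz": 0,"grip": 0.072},
  ],
)

```text
time: 29.08
tool_pos: [0.4995, -0.0993, 0.1729]
ee_rot: [0.0, -3.141, -0.001]
wrist_force: [-0.8, 0.4, 0.6]
finger_gap: 0.839
grip_force: 0.0
```

```bash
python3 look.py
```

```text
top blue [296. 179.] 204 [ 0.6004 -0.0922  0.1307  0.0253]
top blue [226. 195.] 220 [0.5515 0.1217 0.1465 0.0253]
top blue [388. 217.] 199 [ 0.4843 -0.3818  0.0891  0.0261]
top blue [395. 244.] 204 [ 0.4013 -0.405   0.0838  0.0247]
top yellow [397. 193.] 127 [ 0.5607 -0.4181  0.0759  0.0195]
top yellow [364. 231.] 129 [ 0.4391 -0.3099  0.0756  0.0197]
scene blue [282. 168.] 155 [0.5509 0.1227 0.1466 0.0242]
scene blue [281. 179.] 49 [0.5584 0.1084 0.1183 0.0187]
scene blue [223. 212.] 186 [ 0.4997 -0.1     0.1308  0.0245]
scene blue [224. 224.] 42 [ 0.511  -0.1117  0.1037  0.0175]
scene blue [252. 228.] 208 [ 0.6001 -0.0941  0.1308  0.0251]
scene blue [251. 240.] 29 [ 0.606  -0.1122  0.1024  0.013 ]
scene blue [124. 280.] 229 [ 0.4007 -0.4046  0.0834  0.0253]
scene blue [152. 290.] 192 [ 0.4842 -0.3838  0.0884  0.0238]
scene blue [130. 291.] 28 [ 0.4139 -0.4124  0.055   0.0182]
scene yellow [160. 262.] 141 [ 0.438  -0.3082  0.0757  0.0195]
scene yellow [166. 318.] 176 [ 0.5592 -0.4164  0.0749  0.0198]
[[-1.     -0.0002 -0.0029  0.499 ]
 [-0.0002  1.      0.0009 -0.0992]
 [ 0.0029  0.0009 -1.      0.1719]]
```

Emit:
apply_moves(
  series=[
    {"tx": 0.0124,"ty": -0.0382,"tz": 0,"rx": 0,"ry": 0,"rz": 0,"grip": 0.072},
    {"tx": 0.0124,"ty": -0.0382,"tz": 0,"rx": 0,"ry": 0,"rz": 0,"grip": 0.072},
    {"tx": 0.0124,"ty": -0.0382,"tz": 0,"rx": 0,"ry": 0,"rz": 0,"grip": 0.072},
    {"tx": 0.0124,"ty": -0.0382,"tz": 0,"rx": 0,"ry": 0,"rz": 0,"grip": 0.072},
    {"tx": 0.0124,"ty": -0.0382,"tz": 0,"rx": 0,"ry": 0,"rz": 0,"grip": 0.072},
    {"tx": 0.0124,"ty": -0.0382,"tz": 0,"rx": 0,"ry": 0,"rz": 0,"grip": 0.072},
    {"tx": 0.0124,"ty": -0.0382,"tz": 0,"rx": 0,"ry": 0,"rz": 0,"grip": 0.072},
    {"tx": 0.0124,"ty": -0.0382,"tz": 0,"rx": 0,"ry": 0,"rz": 0,"grip": 0.072},
    {"tx": 0,"ty": 0,"tz": 0,"rx": 0,"ry": 0,"rz": 0,"grip": 0.072},
    {"tx": 0,"ty": 0,"tz": 0,"rx": 0,"ry": 0,"rz": 0,"grip": 0.072},
  ],
)

```text
time: 30.02
tool_pos: [0.3994, -0.4063, 0.1719]
ee_rot: [-0.005, -3.14, -0.004]
wrist_force: [0.7, -0.2, 0.4]
finger_gap: 0.844
grip_force: 0.0
```

Emit:
apply_moves(
  series=[
    {"tx": 0,"ty": 0,"tz": 0.03,"rx": 0,"ry": 0,"rz": 0,"grip": 0.072},
    {"tx": 0,"ty": 0,"tz": 0.03,"rx": 0,"ry": 0,"rz": 0,"grip": 0.072},
    {"tx": 0,"ty": 0,"tz": 0.03,"rx": 0,"ry": 0,"rz": 0,"grip": 0.072},
    {"tx": 0,"ty": 0,"tz": 0.025,"rx": 0,"ry": 0,"rz": 0,"grip": 0.072},
    {"tx": 0,"ty": 0,"tz": 0.015,"rx": 0,"ry": 0,"rz": 0,"grip": 0.072},
    {"tx": 0,"ty": 0,"tz": 0,"rx": 0,"ry": 0,"rz": 0,"grip": 0.072},
    {"tx": 0,"ty": 0,"tz": 0,"rx": 0,"ry": 0,"rz": 0,"grip": 0.04},
    {"tx": 0,"ty": 0,"tz": 0,"rx": 0,"ry": 0,"rz": 0,"grip": 0.04},
    {"tx": 0,"ty": 0,"tz": 0,"rx": 0,"ry": 0,"rz": 0,"grip": 0.04},
    {"tx": 0,"ty": 0,"tz": 0,"rx": 0,"ry": 0,"rz": 0,"grip": 0.04},
  ],
)

```text
time: 30.85
tool_pos: [0.4016, -0.4057, 0.0452]
ee_rot: [-0.001, 3.14, -0.003]
wrist_force: [0.6, 0.5, -1.6]
finger_gap: 0.594
grip_force: 62.4
```

Emit:
apply_moves(
  series=[
    {"tx": 0,"ty": 0,"tz": 0,"rx": 0,"ry": 0,"rz": 0,"grip": 0.04},
    {"tx": 0,"ty": 0,"tz": 0,"rx": 0,"ry": 0,"rz": 0,"grip": 0.04},
    {"tx": 0,"ty": 0,"tz": -0.03,"rx": 0,"ry": 0,"rz": 0,"grip": 0.04},
    {"tx": 0,"ty": 0,"tz": -0.035,"rx": 0,"ry": 0,"rz": 0,"grip": 0.04},
    {"tx": 0,"ty": 0,"tz": -0.035,"rx": 0,"ry": 0,"rz": 0,"grip": 0.04},
    {"tx": 0,"ty": 0,"tz": -0.035,"rx": 0,"ry": 0,"rz": 0,"grip": 0.04},
    {"tx": 0,"ty": 0,"tz": -0.02,"rx": 0,"ry": 0,"rz": 0,"grip": 0.04},
    {"tx": 0,"ty": 0,"tz": 0,"rx": 0,"ry": 0,"rz": 0,"grip": 0.04},
    {"tx": 0,"ty": 0,"tz": 0,"rx": 0,"ry": 0,"rz": 0,"grip": 0.04},
    {"tx": 0,"ty": 0,"tz": 0,"rx": 0,"ry": 0,"rz": 0,"grip": 0.04},
  ],
)

```text
time: 31.68
tool_pos: [0.4002, -0.4044, 0.1969]
ee_rot: [0.0, -3.14, -0.003]
wrist_force: [0.2, -0.4, -1.5]
finger_gap: 0.595
grip_force: 63.0
```

Emit:
apply_moves(
  series=[
    {"tx": -0.0053,"ty": 0.0401,"tz": 0,"rx": 0,"ry": 0,"rz": 0,"grip": 0.04},
    {"tx": -0.0053,"ty": 0.0401,"tz": 0,"rx": 0,"ry": 0,"rz": 0,"grip": 0.04},
    {"tx": -0.0053,"ty": 0.0401,"tz": 0,"rx": 0,"ry": 0,"rz": 0,"grip": 0.04},
    {"tx": -0.0053,"ty": 0.0401,"tz": 0,"rx": 0,"ry": 0,"rz": 0,"grip": 0.04},
    {"tx": -0.0053,"ty": 0.0401,"tz": 0,"rx": 0,"ry": 0,"rz": 0,"grip": 0.04},
    {"tx": -0.0053,"ty": 0.0401,"tz": 0,"rx": 0,"ry": 0,"rz": 0,"grip": 0.04},
    {"tx": -0.0053,"ty": 0.0401,"tz": 0,"rx": 0,"ry": 0,"rz": 0,"grip": 0.04},
    {"tx": -0.0053,"ty": 0.0401,"tz": 0,"rx": 0,"ry": 0,"rz": 0,"grip": 0.04},
    {"tx": -0.0053,"ty": 0.0401,"tz": 0,"rx": 0,"ry": 0,"rz": 0,"grip": 0.04},
    {"tx": -0.0053,"ty": 0.0401,"tz": 0,"rx": 0,"ry": 0,"rz": 0,"grip": 0.04},
  ],
)

```text
time: 32.52
tool_pos: [0.4521, -0.002, 0.1958]
ee_rot: [-0.0, -3.137, -0.001]
wrist_force: [0.6, 0.1, -1.0]
finger_gap: 0.594
grip_force: 63.3
```

Emit:
apply_moves(
  series=[
    {"tx": -0.0053,"ty": 0.0401,"tz": 0,"rx": 0,"ry": 0,"rz": 0,"grip": 0.04},
    {"tx": -0.0053,"ty": 0.0401,"tz": 0,"rx": 0,"ry": 0,"rz": 0,"grip": 0.04},
    {"tx": -0.0053,"ty": 0.0401,"tz": 0,"rx": 0,"ry": 0,"rz": 0,"grip": 0.04},
    {"tx": 0,"ty": 0,"tz": 0,"rx": 0,"ry": 0,"rz": 0,"grip": 0.04},
    {"tx": 0,"ty": 0,"tz": 0,"rx": 0,"ry": 0,"rz": 0,"grip": 0.04},
    {"tx": 0,"ty": 0,"tz": 0.03,"rx": 0,"ry": 0,"rz": 0,"grip": 0.04},
    {"tx": 0,"ty": 0,"tz": 0.03,"rx": 0,"ry": 0,"rz": 0,"grip": 0.04},
    {"tx": 0,"ty": 0,"tz": 0.02,"rx": 0,"ry": 0,"rz": 0,"grip": 0.04},
    {"tx": 0,"ty": 0,"tz": 0.01,"rx": 0,"ry": 0,"rz": 0,"grip": 0.04},
    {"tx": 0,"ty": 0,"tz": 0.007,"rx": 0,"ry": 0,"rz": 0,"grip": 0.04},
  ],
)

```text
time: 33.35
tool_pos: [0.4681, 0.1148, 0.0993]
ee_rot: [-0.002, -3.137, 0.001]
wrist_force: [-2.6, -1.1, 2.0]
finger_gap: 0.589
grip_force: 63.8
```

Emit:
apply_moves(
  series=[
    {"tx": 0,"ty": 0,"tz": 0,"rx": 0,"ry": 0,"rz": 0,"grip": 0.04},
    {"tx": 0,"ty": 0,"tz": 0,"rx": 0,"ry": 0,"rz": 0,"grip": 0.04},
    {"tx": 0,"ty": 0,"tz": 0,"rx": 0,"ry": 0,"rz": 0,"grip": 0.072},
    {"tx": 0,"ty": 0,"tz": 0,"rx": 0,"ry": 0,"rz": 0,"grip": 0.072},
    {"tx": 0,"ty": 0,"tz": 0,"rx": 0,"ry": 0,"rz": 0,"grip": 0.072},
    {"tx": 0,"ty": 0,"tz": 0,"rx": 0,"ry": 0,"rz": 0,"grip": 0.072},
    {"tx": 0,"ty": 0,"tz": -0.03,"rx": 0,"ry": 0,"rz": 0,"grip": 0.072},
    {"tx": 0,"ty": 0,"tz": -0.03,"rx": 0,"ry": 0,"rz": 0,"grip": 0.072},
    {"tx": 0,"ty": 0,"tz": -0.02,"rx": 0,"ry": 0,"rz": 0,"grip": 0.072},
    {"tx": 0,"ty": 0,"tz": 0,"rx": 0,"ry": 0,"rz": 0,"grip": 0.072},
  ],
)

```text
time: 34.18
tool_pos: [0.473, 0.1167, 0.188]
ee_rot: [-0.001, 3.131, 0.002]
wrist_force: [0.4, -0.9, 0.7]
finger_gap: 0.845
grip_force: 0.0
```

```bash
python3 look.py
```

```text
top blue [297. 180.] 223 [ 0.5991 -0.0942  0.1388  0.0254]
top blue [226. 196.] 218 [0.5512 0.1223 0.1385 0.0255]
top blue [299. 212.] 220 [ 0.5013 -0.0999  0.1392  0.0251]
top blue [388. 217.] 197 [ 0.4847 -0.3824  0.0891  0.0261]
top yellow [397. 193.] 125 [ 0.561  -0.417   0.0755  0.0193]
top yellow [364. 231.] 129 [ 0.4388 -0.3094  0.0759  0.0196]
scene blue [259. 159.] 147 [0.4693 0.1134 0.1393 0.0247]
scene blue [282. 169.] 160 [0.5514 0.1213 0.1388 0.0249]
scene blue [259. 170.] 49 [0.4767 0.1044 0.1115 0.0203]
scene blue [281. 180.] 56 [0.5598 0.1093 0.1138 0.0169]
scene blue [223. 211.] 189 [ 0.5002 -0.1012  0.1387  0.0244]
scene blue [252. 226.] 203 [ 0.5992 -0.0947  0.1388  0.024 ]
scene blue [224. 222.] 31 [ 0.5096 -0.1117  0.11    0.0186]
scene blue [251. 238.] 26 [ 0.6085 -0.1106  0.1106  0.0154]
scene blue [152. 290.] 187 [ 0.4844 -0.3831  0.0889  0.0247]
scene yellow [160. 262.] 139 [ 0.4383 -0.3087  0.0756  0.0196]
scene yellow [166. 318.] 174 [ 0.5593 -0.4155  0.0753  0.0198]
[[-1.     -0.0003  0.003   0.4704]
 [-0.0003  1.      0.0004  0.1163]
 [-0.003   0.0004 -1.      0.1831]]
```

Emit:
apply_moves(
  series=[
    {"tx": -0.0064,"ty": -0.038,"tz": 0,"rx": 0,"ry": 0,"rz": 0,"grip": 0.06},
    {"tx": -0.0064,"ty": -0.038,"tz": 0,"rx": 0,"ry": 0,"rz": 0,"grip": 0.06},
    {"tx": -0.0064,"ty": -0.038,"tz": 0,"rx": 0,"ry": 0,"rz": 0,"grip": 0.06},
    {"tx": -0.0064,"ty": -0.038,"tz": 0,"rx": 0,"ry": 0,"rz": 0,"grip": 0.06},
    {"tx": -0.0064,"ty": -0.038,"tz": 0,"rx": 0,"ry": 0,"rz": 0,"grip": 0.06},
    {"tx": -0.0064,"ty": -0.038,"tz": 0,"rx": 0,"ry": 0,"rz": 0,"grip": 0.06},
    {"tx": -0.0064,"ty": -0.038,"tz": 0,"rx": 0,"ry": 0,"rz": 0,"grip": 0.06},
    {"tx": -0.0064,"ty": -0.038,"tz": 0,"rx": 0,"ry": 0,"rz": 0,"grip": 0.06},
    {"tx": -0.0064,"ty": -0.038,"tz": 0,"rx": 0,"ry": 0,"rz": 0,"grip": 0.06},
    {"tx": -0.0064,"ty": -0.038,"tz": 0,"rx": 0,"ry": 0,"rz": 0,"grip": 0.06},
  ],
)

```text
time: 35.12
tool_pos: [0.5328, -0.2652, 0.1795]
ee_rot: [-0.0, -3.139, -0.003]
wrist_force: [-0.6, 1.2, 0.9]
finger_gap: 0.706
grip_force: 0.0
```

Emit:
apply_moves(
  series=[
    {"tx": -0.0064,"ty": -0.038,"tz": 0,"rx": 0,"ry": 0,"rz": 0,"grip": 0.06},
    {"tx": -0.0064,"ty": -0.038,"tz": 0,"rx": 0,"ry": 0,"rz": 0,"grip": 0.06},
    {"tx": -0.0064,"ty": -0.038,"tz": 0,"rx": 0,"ry": 0,"rz": 0,"grip": 0.06},
    {"tx": -0.0064,"ty": -0.038,"tz": 0,"rx": 0,"ry": 0,"rz": 0,"grip": 0.06},
    {"tx": 0,"ty": 0,"tz": 0,"rx": 0,"ry": 0,"rz": 0,"grip": 0.06},
    {"tx": 0,"ty": 0,"tz": 0,"rx": 0,"ry": 0,"rz": 0,"grip": 0.06},
    {"tx": 0,"ty": 0,"tz": 0.03,"rx": 0,"ry": 0,"rz": 0,"grip": 0.06},
    {"tx": 0,"ty": 0,"tz": 0.03,"rx": 0,"ry": 0,"rz": 0,"grip": 0.06},
    {"tx": 0,"ty": 0,"tz": 0,"rx": 0,"ry": 0,"rz": 0,"grip": 0.06},
    {"tx": 0,"ty": 0,"tz": 0,"rx": 0,"ry": 0,"rz": 0,"grip": 0.06},
  ],
)

```text
time: 35.95
tool_pos: [0.5577, -0.413, 0.1184]
ee_rot: [0.002, -3.136, -0.007]
wrist_force: [-0.2, 0.4, 0.8]
finger_gap: 0.704
grip_force: 0.0
```

```bash
python3 look.py | grep -E "yellow|\[\[|  "
```

```text
top blue [297. 180.] 222 [ 0.5992 -0.0941  0.1383  0.0256]
top blue [299. 212.] 221 [ 0.5    -0.1001  0.138   0.0254]
top blue [386. 217.] 136 [ 0.4821 -0.3407  0.0891  0.0574]
top yellow [364. 231.] 130 [ 0.4389 -0.3096  0.0755  0.0196]
scene blue [223. 210.] 187 [ 0.4994 -0.1006  0.1386  0.0235]
scene blue [252. 226.] 205 [ 0.5985 -0.0943  0.1385  0.0246]
scene blue [225. 222.] 31 [ 0.5116 -0.1123  0.1091  0.0175]
scene yellow [166. 318.] 178 [ 0.5588 -0.4157  0.0745  0.0198]
[[-1.     -0.0011  0.001   0.5599]
 [-0.0011  1.     -0.0008 -0.4153]
 [-0.001  -0.0008 -1.      0.1231]]
```

Emit:
apply_moves(
  series=[
    {"tx": 0,"ty": 0,"tz": 0.03,"rx": 0,"ry": 0,"rz": 0,"grip": 0.06},
    {"tx": 0,"ty": 0,"tz": 0.03,"rx": 0,"ry": 0,"rz": 0,"grip": 0.06},
    {"tx": 0,"ty": 0,"tz": 0.02,"rx": 0,"ry": 0,"rz": 0,"grip": 0.06},
    {"tx": 0,"ty": 0,"tz": 0,"rx": 0,"ry": 0,"rz": 0,"grip": 0.06},
    {"tx": 0,"ty": 0,"tz": 0,"rx": 0,"ry": 0,"rz": 0,"grip": 0.03},
    {"tx": 0,"ty": 0,"tz": 0,"rx": 0,"ry": 0,"rz": 0,"grip": 0.03},
    {"tx": 0,"ty": 0,"tz": 0,"rx": 0,"ry": 0,"rz": 0,"grip": 0.03},
    {"tx": 0,"ty": 0,"tz": 0,"rx": 0,"ry": 0,"rz": 0,"grip": 0.03},
    {"tx": 0,"ty": 0,"tz": 0,"rx": 0,"ry": 0,"rz": 0,"grip": 0.03},
    {"tx": 0,"ty": 0,"tz": 0,"rx": 0,"ry": 0,"rz": 0,"grip": 0.03},
  ],
)

```text
time: 36.88
tool_pos: [0.561, -0.4171, 0.045]
ee_rot: [-0.0, 3.138, -0.005]
wrist_force: [0.4, 0.9, 6.8]
finger_gap: 0.448
grip_force: 61.0
```

Emit:
apply_moves(
  series=[
    {"tx": 0,"ty": 0,"tz": -0.035,"rx": 0,"ry": 0,"rz": 0,"grip": 0.03},
    {"tx": 0,"ty": 0,"tz": -0.035,"rx": 0,"ry": 0,"rz": 0,"grip": 0.03},
    {"tx": 0,"ty": 0,"tz": -0.035,"rx": 0,"ry": 0,"rz": 0,"grip": 0.03},
    {"tx": 0,"ty": 0,"tz": -0.035,"rx": 0,"ry": 0,"rz": 0,"grip": 0.03},
    {"tx": 0,"ty": 0,"tz": -0.015,"rx": 0,"ry": 0,"rz": 0,"grip": 0.03},
    {"tx": 0,"ty": 0,"tz": 0,"rx": 0,"ry": 0,"rz": 0,"grip": 0.03},
    {"tx": 0,"ty": 0,"tz": 0,"rx": 0,"ry": 0,"rz": 0,"grip": 0.03},
    {"tx": 0,"ty": 0,"tz": 0,"rx": 0,"ry": 0,"rz": 0,"grip": 0.03},
    {"tx": 0,"ty": 0,"tz": 0,"rx": 0,"ry": 0,"rz": 0,"grip": 0.03},
    {"tx": 0,"ty": 0,"tz": 0,"rx": 0,"ry": 0,"rz": 0,"grip": 0.03},
  ],
)

```text
time: 37.72
tool_pos: [0.5583, -0.4149, 0.1933]
ee_rot: [0.0, -3.138, -0.005]
wrist_force: [-0.3, -0.1, -0.5]
finger_gap: 0.446
grip_force: 60.5
```

Emit:
apply_moves(
  series=[
    {"tx": -0.0043,"ty": 0.0388,"tz": 0,"rx": 0,"ry": 0,"rz": 0,"grip": 0.03},
    {"tx": -0.0043,"ty": 0.0388,"tz": 0,"rx": 0,"ry": 0,"rz": 0,"grip": 0.03},
    {"tx": -0.0043,"ty": 0.0388,"tz": 0,"rx": 0,"ry": 0,"rz": 0,"grip": 0.03},
    {"tx": -0.0043,"ty": 0.0388,"tz": 0,"rx": 0,"ry": 0,"rz": 0,"grip": 0.03},
    {"tx": -0.0043,"ty": 0.0388,"tz": 0,"rx": 0,"ry": 0,"rz": 0,"grip": 0.03},
    {"tx": -0.0043,"ty": 0.0388,"tz": 0,"rx": 0,"ry": 0,"rz": 0,"grip": 0.03},
    {"tx": -0.0043,"ty": 0.0388,"tz": 0,"rx": 0,"ry": 0,"rz": 0,"grip": 0.03},
    {"tx": -0.0043,"ty": 0.0388,"tz": 0,"rx": 0,"ry": 0,"rz": 0,"grip": 0.03},
    {"tx": -0.0043,"ty": 0.0388,"tz": 0,"rx": 0,"ry": 0,"rz": 0,"grip": 0.03},
    {"tx": -0.0043,"ty": 0.0388,"tz": 0,"rx": 0,"ry": 0,"rz": 0,"grip": 0.03},
  ],
)

```text
time: 38.55
tool_pos: [0.6015, -0.0258, 0.1952]
ee_rot: [-0.0, -3.139, -0.0]
wrist_force: [0.6, -0.0, -0.7]
finger_gap: 0.449
grip_force: 60.7
```

Emit:
apply_moves(
  series=[
    {"tx": -0.0043,"ty": 0.0388,"tz": 0,"rx": 0,"ry": 0,"rz": 0,"grip": 0.03},
    {"tx": -0.0043,"ty": 0.0388,"tz": 0,"rx": 0,"ry": 0,"rz": 0,"grip": 0.03},
    {"tx": -0.0043,"ty": 0.0388,"tz": 0,"rx": 0,"ry": 0,"rz": 0,"grip": 0.03},
    {"tx": -0.0043,"ty": 0.0388,"tz": 0,"rx": 0,"ry": 0,"rz": 0,"grip": 0.03},
    {"tx": 0,"ty": 0,"tz": 0,"rx": 0,"ry": 0,"rz": 0,"grip": 0.03},
    {"tx": 0,"ty": 0,"tz": 0.03,"rx": 0,"ry": 0,"rz": 0,"grip": 0.03},
    {"tx": 0,"ty": 0,"tz": 0.03,"rx": 0,"ry": 0,"rz": 0,"grip": 0.03},
    {"tx": 0,"ty": 0,"tz": 0.02,"rx": 0,"ry": 0,"rz": 0,"grip": 0.03},
    {"tx": 0,"ty": 0,"tz": 0.01,"rx": 0,"ry": 0,"rz": 0,"grip": 0.03},
    {"tx": 0,"ty": 0,"tz": 0.005,"rx": 0,"ry": 0,"rz": 0,"grip": 0.03},
  ],
)

```text
time: 39.38
tool_pos: [0.6178, 0.1269, 0.0987]
ee_rot: [0.0, -3.137, 0.001]
wrist_force: [1.0, -0.5, -1.1]
finger_gap: 0.446
grip_force: 61.0
```

Emit:
apply_moves(
  series=[
    {"tx": 0,"ty": 0,"tz": 0,"rx": 0,"ry": 0,"rz": 0,"grip": 0.03},
    {"tx": 0,"ty": 0,"tz": 0,"rx": 0,"ry": 0,"rz": 0,"grip": 0.03},
    {"tx": 0,"ty": 0,"tz": 0,"rx": 0,"ry": 0,"rz": 0,"grip": 0.03},
    {"tx": 0,"ty": 0,"tz": 0,"rx": 0,"ry": 0,"rz": 0,"grip": 0.06},
    {"tx": 0,"ty": 0,"tz": 0,"rx": 0,"ry": 0,"rz": 0,"grip": 0.06},
    {"tx": 0,"ty": 0,"tz": 0,"rx": 0,"ry": 0,"rz": 0,"grip": 0.06},
    {"tx": 0,"ty": 0,"tz": 0,"rx": 0,"ry": 0,"rz": 0,"grip": 0.06},
    {"tx": 0,"ty": 0,"tz": -0.03,"rx": 0,"ry": 0,"rz": 0,"grip": 0.06},
    {"tx": 0,"ty": 0,"tz": -0.03,"rx": 0,"ry": 0,"rz": 0,"grip": 0.06},
    {"tx": 0,"ty": 0,"tz": -0.025,"rx": 0,"ry": 0,"rz": 0,"grip": 0.06},
  ],
)

```text
time: 40.22
tool_pos: [0.6195, 0.1274, 0.1883]
ee_rot: [-0.0, 3.141, 0.0]
wrist_force: [0.7, -0.0, -0.4]
finger_gap: 0.704
grip_force: 0.0
```

```bash
python3 look.py
```

```text
top blue [297. 179.] 222 [ 0.5995 -0.0942  0.1423  0.025 ]
top blue [225. 191.] 61 [0.5616 0.1251 0.1347 0.0183]
top blue [299. 212.] 224 [ 0.5005 -0.1007  0.1423  0.025 ]
top blue [388. 217.] 197 [ 0.485  -0.3819  0.0887  0.0263]
top yellow [364. 231.] 131 [ 0.4398 -0.3094  0.076   0.0199]
scene blue [259. 160.] 146 [0.4697 0.1142 0.1347 0.0245]
scene blue [282. 170.] 158 [0.5506 0.1207 0.1344 0.0252]
scene blue [259. 171.] 56 [0.4767 0.1044 0.109  0.0204]
scene blue [281. 181.] 55 [0.5584 0.1119 0.1091 0.0201]
scene blue [223. 210.] 187 [ 0.4996 -0.1011  0.1426  0.0248]
scene blue [252. 226.] 205 [ 0.598  -0.0944  0.1423  0.0245]
scene blue [252. 238.] 33 [ 0.6083 -0.1056  0.1124  0.0184]
scene blue [152. 291.] 187 [ 0.4852 -0.3834  0.0889  0.0249]
scene yellow [302. 181.] 96 [0.6209 0.1275 0.1275 0.0185]
scene yellow [160. 262.] 138 [ 0.4384 -0.3082  0.0754  0.0196]
[[-0.9999 -0.0003  0.0108  0.6227]
 [-0.0003  1.      0.0013  0.1279]
 [-0.0108  0.0013 -0.9999  0.1935]]
```

Emit:
apply_moves(
  series=[
    {"tx": 0.0151,"ty": -0.0364,"tz": 0,"rx": 0,"ry": 0,"rz": 0,"grip": 0.06},
    {"tx": 0.0151,"ty": -0.0364,"tz": 0,"rx": 0,"ry": 0,"rz": 0,"grip": 0.06},
    {"tx": 0.0151,"ty": -0.0364,"tz": 0,"rx": 0,"ry": 0,"rz": 0,"grip": 0.06},
    {"tx": 0.0151,"ty": -0.0364,"tz": 0,"rx": 0,"ry": 0,"rz": 0,"grip": 0.06},
    {"tx": 0.0151,"ty": -0.0364,"tz": 0,"rx": 0,"ry": 0,"rz": 0,"grip": 0.06},
    {"tx": 0.0151,"ty": -0.0364,"tz": 0,"rx": 0,"ry": 0,"rz": 0,"grip": 0.06},
    {"tx": 0.0151,"ty": -0.0364,"tz": 0,"rx": 0,"ry": 0,"rz": 0,"grip": 0.06},
    {"tx": 0.0151,"ty": -0.0364,"tz": 0,"rx": 0,"ry": 0,"rz": 0,"grip": 0.06},
    {"tx": 0.0151,"ty": -0.0364,"tz": 0,"rx": 0,"ry": 0,"rz": 0,"grip": 0.06},
    {"tx": 0.0151,"ty": -0.0364,"tz": 0,"rx": 0,"ry": 0,"rz": 0,"grip": 0.06},
  ],
)

```text
time: 41.15
tool_pos: [0.4672, -0.238, 0.1863]
ee_rot: [0.0, -3.142, -0.0]
wrist_force: [0.9, -0.8, 0.6]
finger_gap: 0.703
grip_force: 0.0
```

Emit:
apply_moves(
  series=[
    {"tx": 0.0151,"ty": -0.0364,"tz": 0,"rx": 0,"ry": 0,"rz": 0,"grip": 0.06},
    {"tx": 0.0151,"ty": -0.0364,"tz": 0,"rx": 0,"ry": 0,"rz": 0,"grip": 0.06},
    {"tx": 0,"ty": 0,"tz": 0,"rx": 0,"ry": 0,"rz": 0,"grip": 0.06},
    {"tx": 0,"ty": 0,"tz": 0,"rx": 0,"ry": 0,"rz": 0,"grip": 0.06},
    {"tx": 0,"ty": 0,"tz": 0.03,"rx": 0,"ry": 0,"rz": 0,"grip": 0.06},
    {"tx": 0,"ty": 0,"tz": 0.03,"rx": 0,"ry": 0,"rz": 0,"grip": 0.06},
    {"tx": 0,"ty": 0,"tz": 0,"rx": 0,"ry": 0,"rz": 0,"grip": 0.06},
    {"tx": 0,"ty": 0,"tz": 0,"rx": 0,"ry": 0,"rz": 0,"grip": 0.06},
    {"tx": 0,"ty": 0,"tz": 0,"rx": 0,"ry": 0,"rz": 0,"grip": 0.06},
    {"tx": 0,"ty": 0,"tz": 0,"rx": 0,"ry": 0,"rz": 0,"grip": 0.06},
  ],
)

```text
time: 41.98
tool_pos: [0.4397, -0.3097, 0.129]
ee_rot: [-0.002, 3.139, -0.004]
wrist_force: [0.3, -1.2, 0.4]
finger_gap: 0.704
grip_force: 0.0
```

```bash
python3 look.py | grep -E "yellow|\[\[|^ "
```

```text
top yellow [225. 173.] 127 [0.6214 0.1265 0.1267 0.0193]
scene yellow [302. 181.] 95 [0.621  0.1266 0.1262 0.0184]
scene yellow [160. 262.] 141 [ 0.4374 -0.3079  0.0755  0.0196]
[[-1.     -0.0008  0.0027  0.4395]
 [-0.0008  1.     -0.0023 -0.3099]
 [-0.0027 -0.0023 -1.      0.1289]]
```

Emit:
apply_moves(
  series=[
    {"tx": 0,"ty": 0,"tz": 0.03,"rx": 0,"ry": 0,"rz": 0,"grip": 0.06},
    {"tx": 0,"ty": 0,"tz": 0.03,"rx": 0,"ry": 0,"rz": 0,"grip": 0.06},
    {"tx": 0,"ty": 0,"tz": 0.025,"rx": 0,"ry": 0,"rz": 0,"grip": 0.06},
    {"tx": 0,"ty": 0,"tz": 0,"rx": 0,"ry": 0,"rz": 0,"grip": 0.06},
    {"tx": 0,"ty": 0,"tz": 0,"rx": 0,"ry": 0,"rz": 0,"grip": 0.03},
    {"tx": 0,"ty": 0,"tz": 0,"rx": 0,"ry": 0,"rz": 0,"grip": 0.03},
    {"tx": 0,"ty": 0,"tz": 0,"rx": 0,"ry": 0,"rz": 0,"grip": 0.03},
    {"tx": 0,"ty": 0,"tz": 0,"rx": 0,"ry": 0,"rz": 0,"grip": 0.03},
    {"tx": 0,"ty": 0,"tz": 0,"rx": 0,"ry": 0,"rz": 0,"grip": 0.03},
    {"tx": 0,"ty": 0,"tz": 0,"rx": 0,"ry": 0,"rz": 0,"grip": 0.03},
  ],
)

```text
time: 42.92
tool_pos: [0.4395, -0.3104, 0.0437]
ee_rot: [-0.0, 3.139, -0.003]
wrist_force: [-0.5, -0.9, 6.0]
finger_gap: 0.448
grip_force: 60.8
```

Emit:
apply_moves(
  series=[
    {"tx": 0,"ty": 0,"tz": -0.035,"rx": 0,"ry": 0,"rz": 0,"grip": 0.03},
    {"tx": 0,"ty": 0,"tz": -0.035,"rx": 0,"ry": 0,"rz": 0,"grip": 0.03},
    {"tx": 0,"ty": 0,"tz": -0.035,"rx": 0,"ry": 0,"rz": 0,"grip": 0.03},
    {"tx": 0,"ty": 0,"tz": -0.035,"rx": 0,"ry": 0,"rz": 0,"grip": 0.03},
    {"tx": 0.0015,"ty": 0.0342,"tz": 0,"rx": 0,"ry": 0,"rz": 0,"grip": 0.03},
    {"tx": 0.0015,"ty": 0.0342,"tz": 0,"rx": 0,"ry": 0,"rz": 0,"grip": 0.03},
    {"tx": 0.0015,"ty": 0.0342,"tz": 0,"rx": 0,"ry": 0,"rz": 0,"grip": 0.03},
    {"tx": 0.0015,"ty": 0.0342,"tz": 0,"rx": 0,"ry": 0,"rz": 0,"grip": 0.03},
    {"tx": 0.0015,"ty": 0.0342,"tz": 0,"rx": 0,"ry": 0,"rz": 0,"grip": 0.03},
    {"tx": 0.0015,"ty": 0.0342,"tz": 0,"rx": 0,"ry": 0,"rz": 0,"grip": 0.03},
  ],
)

```text
time: 43.75
tool_pos: [0.4287, -0.1027, 0.1817]
ee_rot: [0.001, 3.141, -0.0]
wrist_force: [-0.1, 0.8, -1.0]
finger_gap: 0.452
grip_force: 60.6
```

Emit:
apply_moves(
  series=[
    {"tx": 0,"ty": 0,"tz": 0,"rx": 0,"ry": 0,"rz": 0,"grip": 0.03},
    {"tx": 0,"ty": 0,"tz": 0,"rx": 0,"ry": 0,"rz": 0,"grip": 0.03},
    {"tx": 0,"ty": 0,"tz": 0.03,"rx": 0,"ry": 0,"rz": 0,"grip": 0.03},
    {"tx": 0,"ty": 0,"tz": 0.025,"rx": 0,"ry": 0,"rz": 0,"grip": 0.03},
    {"tx": 0,"ty": 0,"tz": 0.015,"rx": 0,"ry": 0,"rz": 0,"grip": 0.03},
    {"tx": 0,"ty": 0,"tz": 0.008,"rx": 0,"ry": 0,"rz": 0,"grip": 0.03},
    {"tx": 0,"ty": 0,"tz": 0.006,"rx": 0,"ry": 0,"rz": 0,"grip": 0.03},
    {"tx": 0,"ty": 0,"tz": 0,"rx": 0,"ry": 0,"rz": 0,"grip": 0.03},
    {"tx": 0,"ty": 0,"tz": 0,"rx": 0,"ry": 0,"rz": 0,"grip": 0.03},
    {"tx": 0,"ty": 0,"tz": 0,"rx": 0,"ry": 0,"rz": 0,"grip": 0.03},
  ],
)

```text
time: 44.58
tool_pos: [0.4302, -0.1048, 0.0988]
ee_rot: [0.0, 3.14, -0.001]
wrist_force: [-0.5, -0.2, -0.3]
finger_gap: 0.449
grip_force: 61.0
```

Release, rise, move aside and check.

Emit:
apply_moves(
  series=[
    {"tx": 0,"ty": 0,"tz": 0,"rx": 0,"ry": 0,"rz": 0,"grip": 0.06},
    {"tx": 0,"ty": 0,"tz": 0,"rx": 0,"ry": 0,"rz": 0,"grip": 0.06},
    {"tx": 0,"ty": 0,"tz": 0,"rx": 0,"ry": 0,"rz": 0,"grip": 0.06},
    {"tx": 0,"ty": 0,"tz": 0,"rx": 0,"ry": 0,"rz": 0,"grip": 0.06},
    {"tx": 0,"ty": 0,"tz": -0.03,"rx": 0,"ry": 0,"rz": 0,"grip": 0.06},
    {"tx": 0,"ty": 0,"tz": -0.035,"rx": 0,"ry": 0,"rz": 0,"grip": 0.06},
    {"tx": 0,"ty": 0,"tz": -0.035,"rx": 0,"ry": 0,"rz": 0,"grip": 0.06},
    {"tx": 0,"ty": 0,"tz": -0.035,"rx": 0,"ry": 0,"rz": 0,"grip": 0.06},
    {"tx": 0,"ty": -0.035,"tz": 0,"rx": 0,"ry": 0,"rz": 0,"grip": 0.06},
    {"tx": 0,"ty": -0.035,"tz": 0,"rx": 0,"ry": 0,"rz": 0,"grip": 0.06},
  ],
)

```text
time: 45.42
tool_pos: [0.4312, -0.1748, 0.2369]
ee_rot: [-0.007, 3.134, -0.006]
wrist_force: [-0.3, -0.1, -0.4]
finger_gap: 0.704
grip_force: 0.0
```

Emit:
apply_moves(
  series=[
    {"tx": 0,"ty": -0.035,"tz": 0,"rx": 0,"ry": 0,"rz": 0,"grip": 0.06},
    {"tx": 0,"ty": -0.035,"tz": 0,"rx": 0,"ry": 0,"rz": 0,"grip": 0.06},
    {"tx": 0,"ty": -0.035,"tz": 0,"rx": 0,"ry": 0,"rz": 0,"grip": 0.06},
    {"tx": 0,"ty": -0.035,"tz": 0,"rx": 0,"ry": 0,"rz": 0,"grip": 0.06},
    {"tx": 0,"ty": -0.035,"tz": 0,"rx": 0,"ry": 0,"rz": 0,"grip": 0.06},
    {"tx": 0,"ty": 0,"tz": 0,"rx": 0,"ry": 0,"rz": 0,"grip": 0.06},
    {"tx": 0,"ty": 0,"tz": 0,"rx": 0,"ry": 0,"rz": 0,"grip": 0.06},
    {"tx": 0,"ty": 0,"tz": 0,"rx": 0,"ry": 0,"rz": 0,"grip": 0.06},
    {"tx": 0,"ty": 0,"tz": 0,"rx": 0,"ry": 0,"rz": 0,"grip": 0.06},
    {"tx": 0,"ty": 0,"tz": 0,"rx": 0,"ry": 0,"rz": 0,"grip": 0.06},
  ],
)

```text
time: 46.25
tool_pos: [0.4296, -0.3481, 0.2328]
ee_rot: [-0.003, 3.141, -0.0]
wrist_force: [-0.8, -0.4, 0.2]
finger_gap: 0.703
grip_force: 0.0
```

```bash
python3 look.py; python3 -c "
import cv2;a=cv2.imread('pics/last_scene.png');cv2.imwrite('pics/f.png',cv2.resize(a[60:300,150:410],(650,600)))"
```

```text
top blue [297. 180.] 223 [ 0.5993 -0.094   0.1382  0.0254]
top blue [226. 196.] 218 [0.5517 0.1218 0.1386 0.0252]
top blue [299. 212.] 220 [ 0.4996 -0.1004  0.1382  0.0256]
top blue [388. 217.] 198 [ 0.4844 -0.3817  0.0896  0.0259]
top blue [228. 222.] 221 [0.4708 0.1148 0.1389 0.0256]
top yellow [225. 173.] 126 [0.6212 0.1278 0.1309 0.0191]
top yellow [301. 235.] 135 [ 0.4312 -0.105   0.1296  0.0189]
scene blue [259. 159.] 149 [0.4716 0.1159 0.1396 0.0256]
scene blue [282. 169.] 158 [0.5517 0.1219 0.1386 0.0246]
scene blue [258. 170.] 49 [0.4763 0.1022 0.1134 0.019 ]
scene blue [281. 181.] 51 [0.5586 0.1086 0.1116 0.0185]
scene blue [223. 210.] 189 [ 0.5002 -0.1006  0.1389  0.0236]
scene blue [252. 226.] 204 [ 0.5986 -0.0939  0.1379  0.0242]
scene blue [252. 238.] 34 [ 0.6103 -0.1083  0.11    0.0155]
scene blue [152. 290.] 190 [ 0.4833 -0.383   0.0892  0.0245]
scene yellow [302. 180.] 92 [0.6199 0.1266 0.131  0.0186]
scene yellow [203. 201.] 105 [ 0.4293 -0.1057  0.1306  0.0187]
[[-1.     -0.0016  0.0003  0.4296]
 [-0.0016  1.     -0.0002 -0.3483]
 [-0.0003 -0.0002 -1.      0.2329]]
```

View pics/f.png

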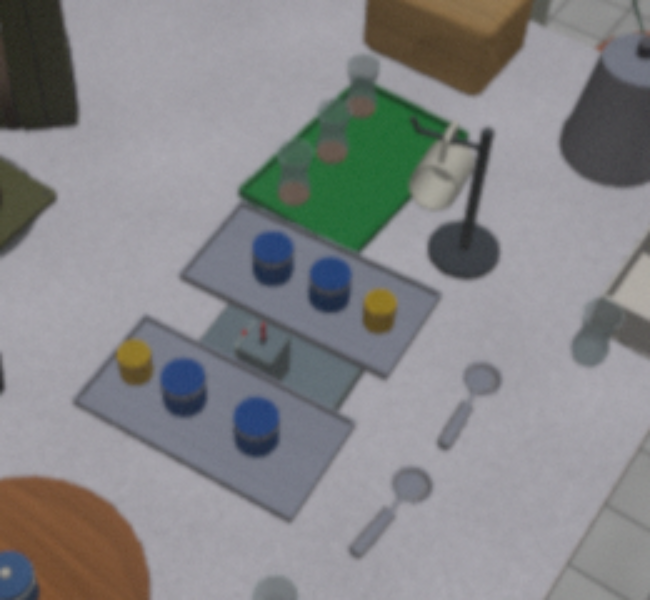

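In the last view the mug hangs on the hook and three glasses stand on the tray. Each pan holds two blue tins and one yellow, and the tin tops are level (138.5 mm on both sides). I hand it in.

```bash
python3 -c "
from station import env
print(env.finish_job())"
```

```text
the job is handed in; nothing more can be done
None
```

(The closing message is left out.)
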